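# Clamp the sound amplifier's board in the spring board vice

### The arm

A 6-joint arm with a two-finger parallel gripper is mounted at the origin on the work surface. World frame = base frame: x ahead of the robot, y to its left, z up, the work surface at z = 0. Lengths are in m, angles in rad, forces in N, time in s.
With the tool pointing down it reaches from about 0.35 to 0.975 m from the base axis. Payload 4.9 kg.
Tool frame: the origin (TCP) lies at the very end of the fingers, on their centre line; the grasp point (between the pads) lies 19 mm behind it; z points along the fingers, y is the direction in which the jaws open and shut (so a half turn about z gives the same grasp; the last joint's range is limited). The gripper opens to 85 mm and grips with 20 to 120 N. Pads are 22 mm wide; open, the fingers measure 114 mm over their backs; the gripper's body (76 mm by 85 mm) begins 54 mm behind the grasp point. The pads swing forward as they close: fully open they stand 13 mm farther back than shut.
Start: joints at [1.218, 0.053, 1.613, -0, 1.476, -0.119], TCP at [0.145, 0.608, 0.231] pointing down, gripper open.
Joint ranges: [-3.01, 3.01], [-1.01, 2.22], [0.06, 2.58], [-1.02, 4.17], [0.09, 2.62], [-3.14, 3.14]. Speed limits (rad/s): [2.57, 2.57, 3.14, 3.14, 3.14, 3.14].

### API

Orientations are given as a unit quaternion [w, x, y, z].
In Python, from plant import monitor, eyes, manip gives the robot as it stands.
- The arm moves only by the tool step_arm, never from a script. Its argument "motion" is a list of rows, each a list of 7 numbers: the shift along the world's x, y, z scaled (see below), then the turn, a rotation vector about the world's x, y, z scaled (see below), then the closure in counts, from 0 (fully open) to 255 (shut). In form: [[x, y, z, ax, ay, az, grip], ...]. A call has 1 to 10 rows; each row is the pose to reach, as a shift and turn from the pose commanded when the call began; what a row does not reach only later rows make up. The controller multiplies each number of a shift by 0.5 m and each number of a turn by 1.5 rad. A row lasts 1/10 s, in which the tool goes at most 50 mm and 8.59 degrees, less where a joint would pass 70% of its speed; a pose out of reach is approached as far as the arm can. A call with a number of a shift or a turn outside -1 to 1 is refused whole. A call with a gripper value outside its range is refused whole. The fingers move at their own pace and stop on an object; the grip force is fixed at half the most. Time passes only in rows, so rows that repeat a pose let the fingers close. It gives the time, the measured TCP pose, the force and the opening at its end, in the units of the state.
- monitor.state(): the state, without advancing time (a new reading comes with each control period).
- eyes.grab_frame(name): name is "side" or "top"; returns a dict with "pixels" (420x560x3 uint8, red, green, blue), "mtx" (3x3 intrinsics, pixels), "dist" ([k1, k2, p1, p2, k3] as OpenCV has them; the pictures are not rectified), "rvec" (rotation vector, rad) and "tvec" (3), from world to camera coordinates, as OpenCV has them. Camera axes: x right, y down, z forward; pixel columns grow to the right and rows downward; lengths in m; the calibration is good to about 2 mm. A picture is of the moment at which its call begins. There is no depth.
- manip.job_done(): hands the job in, once; it reports no verdict.
Trained networks look in the newest picture that a camera, given by its name, has taken for a name from the list of things; names that differ only in an ending like _2 or _b are one class to them, and where a whole thing is asked for, a point or a joint stands for the part that bears it (a point fixed in the world has none). Each returns a list of dicts, best first, with "p" (0 to 1); they miss things now and then, are a little off and sometimes report something else, mostly with a low value. They report only what shows in the picture. A call takes as long as a camera call.
- eyes.look_for(name, camera): "box" ([centre column, centre row, width, height] in pixels, round what is visible of it).
- eyes.pinpoint(name, camera): "uv" ([column, row] in pixels: a listed point, or the origin of a listed thing).
The state is a dict: "time": time; "joint_pos": joint angles; "joint_vel": joint speeds; "joint_efforts": joint torques, N m; "tool_pos": TCP position; "tool_rot": TCP orientation; "contact_force": force on the tool from outside, world axes, zero at the start; "ft_torque": the same for the moment, N m; "gripper_width": opening from 0.0 (shut) to 1.0 (fully open).
Only numpy, scipy, OpenCV 4.12 (cv2) and the standard library are available. Lean on these libraries where they do the work, as an engineer would, in place of code of your own. Each camera call takes 0.05 s, during which the arm holds its last target.

### The job

Clamp the circuit board with the finned heat sink in the spring board vice, ready for repair: push one of its short edges into the groove of either sprung jaw while the other short edge is held high, lower that edge inside the opposite jaw, ease it back into that jaw's groove and let go, so that the springs hold the board level, square and about midway along the jaws, either way round. Push by feel, only as far as the board needs to get in, and never ram a jaw against its end stop or press the board down onto a jaw. Leave the other things on the table where they are.

Things in the scene. Friction and masses are not known exactly. Their poses are not given: they have to be found in the camera images.
- heat_sink (a point): Centre of the finned aluminium heat sink in the middle of the loose green amplifier board. The sink is 34 mm along y, 46 mm along x, 36 mm high, best gripped from above by its 34 mm (fingers closing along y, so that the board cannot pivot), tips just over the board. The board's top is 18 mm below this point, its underside 21 mm. x, y, z are the board's axes, z up out of its component side.
- amp_board: The amplifier board, 0.2 to 0.3 kg with its sink, lying sink up; origin at the centre of its underside. 120 mm long in y, 80 mm in x, 3 mm thick. Its short edges (y = +-60 mm) go into the jaws. Capacitors 18 mm tall and a 12 mm connector stand near its corners (beyond 35 mm in y and 22 mm in x); the last 9 mm at each short edge are bare.
- vice: Spring board vice, fixed. Origin under the middle of its 120 x 100 mm iron foot, z up. Its crossbar runs along y, 40 mm up, and carries an upright black jaw towards each end, 44 mm wide in x, tops at z = 82 mm, each with a level groove facing the other. The bar, with both jaws, has been slid along y through the clamp by up to 10 mm either way: not measured, but felt or seen.
- vice_middle (a point): Point of the vice above the middle of its foot, at the height of the grooves' middle (75 mm up); axes as the vice. Were the bar central, the groove bottoms at rest would lie at y = +-57 mm from here, the lip tips at +-53, the jaw backs at +-69; the bar's unmeasured shift adds up to 10 mm to all. Grooves are V shaped: 4 mm deep, 8.6 mm high at the mouth, 4 mm at the bottom.
- vice_clamp (a point): Centre of the grey clamp that holds the bar fast, 40 mm up. Each jaw slides outward on its own spring: 3 N starts it, each mm adds 0.7 N, a hard stop comes after 16 mm (14 N). The far edge passes the other jaw's lip once the first jaw is back 10 mm (10 N): push to about 12 N. Over 22 N between board and vice is too much. When clamped, each jaw is back about 3 mm.
- fader_card: Bystander: smaller loose green card 45 x 90 mm without heat sink, with a grey fader track, 24 mm high. Leave alone.
- small_core: Bystander: black plastic film core, ring 50 mm across, 16 mm high, standing near the middle of the table. Leave alone.
- large_core: Bystander: yellow plastic film core, ring 76 mm across, 16 mm high. Leave alone.
- roller: Bystander: white flanged plastic film roller standing upright, 32 mm across, 42 mm high. Leave alone.
- screwdriver: Bystander: screwdriver 160 mm long, lying. Leave alone.
- loupe: Bystander: black loupe standing upright, 38 mm across, 40 mm high. Leave alone.
- splicer: Bystander: grey metal film tape splicer, 75 x 110 mm, 53 mm high. Leave alone.

How it is judged:
By the outcome, as a careful person would: the job done as asked, in the order asked, and still so for the second after the job is handed in, with the robot touching nothing.
It also fails if it takes over 72 s, if anything falls off the work surface, if the arm or the gripper's body presses on something with over 40 N, if the wrist force passes 120 N, or if a joint passes its speed limit or range.

## Working session

There is one attempt and no reset: what is moved stays moved. The work goes in short steps, Python scripts to look and compute and a tool call to move; the robot and the scene stay as the last step left them, time stands still between calls to the robot, and variables do not carry over. Pictures are saved under pics/ and viewed, and the job is handed in when it is done.

Besides the shell and the picture viewer there is one more tool, called after "Request:" as name(argument=value, ...), one argument or row to a line, values as JSON. step_arm: Moves the arm, as the interface text tells. Its arguments: {"type":"object","properties":{"motion":{"type":"array","items":{"type":"array","items":{"type":"number"}}}},"required":["motion"]}

```bash
ls; mkdir -p pics; python3 - <<'E'
from plant import monitor, eyes, manip
import cv2, json
s=monitor.state(); print(s)
for c in ("top","side"):
    f=eyes.grab_frame(c)
    cv2.imwrite(f"pics/{c}0.png", f["pixels"][:,:,::-1])
    print(c,f["mtx"],f["dist"],f["rvec"],f["tvec"])
    for n in ("heat_sink","amp_board","vice","vice_middle","vice_clamp"):
        print(n,[(d["p"],d["uv"]) for d in eyes.pinpoint(n,c)][:3],[(d["p"],d["box"]) for d in eyes.look_for(n,c)][:2])
E
```

```text
pics
{'time': 0.0, 'joint_pos': array([ 1.21801440e+00,  5.33405011e-02,  1.61428595e+00, -3.30808939e-05,
        1.47599520e+00, -1.18979367e-01]), 'joint_vel': array([-0.00011784, -0.00025695,  0.00029781, -0.00079901,  0.00234423,
       -0.0002784 ]), 'joint_efforts': array([ 2.24992524e-03, -3.93689382e+01, -3.70176494e+01, -1.85762019e-05,
        7.17053306e-03,  8.78802780e-06]), 'tool_pos': array([0.14457953, 0.60741101, 0.23007797]), 'tool_rot': array([-2.21078174e-04,  1.16633568e-01,  9.93174497e-01, -9.90250393e-04]), 'contact_force': array([0.0976187 , 0.61896484, 0.15239259]), 'ft_torque': array([-0.05720554, -0.00361949,  0.00521363]), 'gripper_width': 1.0005915767160378}
top [[521.83964283   0.         285.07159321]
 [  0.         521.83964283 205.16394057]
 [  0.           0.           1.        ]] [0.06455051 0.         0.         0.         0.        ] [ 2.17643724 -2.16622302  0.0645151 ] [0.01273783 0.56742323 0.99428336]
heat_sink [(0.7, [185.1, 214.6]), (0.21, [204.0, 299.1])] [(0.88, [193.2, 210.1, 73.5, 54.7])]
amp_board [] [(0.69, [193.0, 207.9, 68.6, 56.9
[... 298 characters left out ...]
 [394.8, 213.1, 117.7, 65.1])]
side [[394.36539026   0.         270.37580239]
 [  0.         394.36539026 205.34943094]
 [  0.           0.           1.        ]] [-0.05530671  0.          0.          0.          0.        ] [ 0.50294974 -2.74250047  1.07980716] [0.54210367 0.18601371 0.83530946]
heat_sink [(0.75, [303.5, 175.2]), (0.64, [244.0, 282.4]), (0.39, [302.4, 160.6])] [(0.84, [245.1, 290.5, 37.3, 52.7])]
amp_board [(0.63, [243.6, 287.4])] [(0.95, [245.8, 292.1, 39.8, 53.1])]
vice [(0.56, [302.2, 177.8])] [(0.95, [306.0, 164.8, 57.8, 56.3])]
vice_middle [(0.9, [305.7, 153.0])] [(0.6, [302.9, 166.2, 51.4, 58.4])]
vice_clamp [(0.7, [306.1, 162.3])] [(0.77, [304.2, 165.1, 56.2, 60.6])]
```

View pics/top0.png

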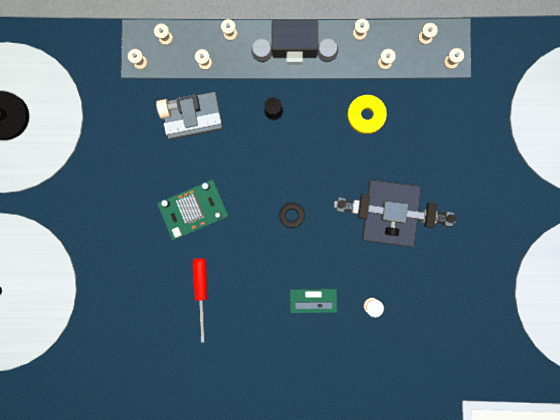

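View pics/side0.png

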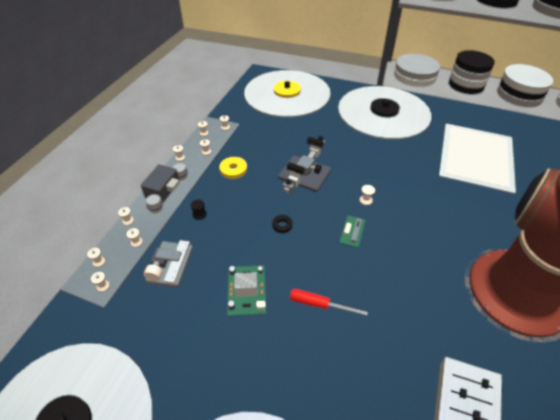

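The top view shows the amp board at about (193,210), the vice at (395,213), the small core at (291,215) and the fader card at (313,301). The side view shows the board at (246,290) and the vice at (304,165). Next I'll zoom in and measure.

```bash
cat > h.py <<'E'
import numpy as np, cv2
from plant import monitor, eyes, manip
def cam(f):
    R,_=cv2.Rodrigues(np.array(f["rvec"],float)); return R,np.array(f["tvec"],float).ravel(),np.array(f["mtx"]),np.array(f["dist"])
def proj(f,P):
    R,t,K,d=cam(f)
    return cv2.projectPoints(np.array(P,float).reshape(-1,1,3),np.array(f["rvec"],float),t,K,d)[0].reshape(-1,2)
def back(f,uv,z):
    R,t,K,d=cam(f)
    n=cv2.undistortPoints(np.array(uv,float).reshape(-1,1,2),K,d).reshape(-1,2)
    D=np.c_[n,np.ones(len(n))]@R; C=-R.T@t
    return C+D*((z-C[2])/D[:,2])[:,None]
def zoom(f,c,w,h,k,name,pts=None):
    im=f["pixels"][:,:,::-1].copy(); u,v=c
    M=np.array([[k,0,-k*(u-w/2)+k/2-.5],[0,k,-k*(v-h/2)+k/2-.5]],float)
    o=cv2.warpAffine(im,M,(int(w*k),int(h*k)),flags=cv2.INTER_CUBIC)
    if pts is not None:
        for p in pts:
            q=M[:,:2]@p+M[:,2]; cv2.circle(o,(int(q[0]),int(q[1])),2,(255,0,255),-1)
    cv2.imwrite("pics/"+name,o)
E
python3 - <<'E'
from h import *
f=eyes.grab_frame("top"); g=eyes.grab_frame("side")
for n,F in (("top",f),("side",g)):
    R,t,K,d=cam(F); print(n,-R.T@t)
zoom(f,(193,210),80,60,10,"tb.png"); zoom(f,(395,213),130,80,6,"tv.png"); zoom(g,(304,165),80,70,8,"sv.png")
hsv=cv2.cvtColor(f["pixels"],cv2.COLOR_RGB2HSV)
m=((hsv[...,0]>60)&(hsv[...,0]<90)&(hsv[...,1]>100)).astype(np.uint8)
m[:, :150]=0; m[:,240:]=0; m[:170]=0; m[250:]=0
p=np.argwhere(m)[:,::-1]; r=cv2.minAreaRect(p.astype(np.float32)); print(r)
b=back(f,cv2.boxPoints(r),0.003); print(b, b.mean(0), np.linalg.norm(np.diff(b,axis=0),axis=1))
print(back(f,[[185.1,214.6]],0.021), back(f,[[396.4,210.8]],.075),back(f,[[396.2,209.8]],.04))
E
```

```text
top [ 0.48682557 -0.00503188  1.03619801]
side [0.33573063 0.59755991 0.74593999]
((192.33619689941406, 209.2845001220703), (40.70500183105469, 61.32011413574219), 66.80140686035156)
[[0.57291995 0.27236211 0.003     ]
 [0.62177545 0.16107462 0.003     ]
 [0.54706247 0.12798979 0.003     ]
 [0.4987846  0.23877943 0.003     ]] [0.56013562 0.20005149 0.003     ] [0.12153916 0.08171068 0.12085155]
[[0.54824783 0.21050988 0.021     ]] [[ 0.55363222 -0.18985725  0.075     ]] [[ 0.55796815 -0.19623293  0.04      ]]
```

View pics/tb.png

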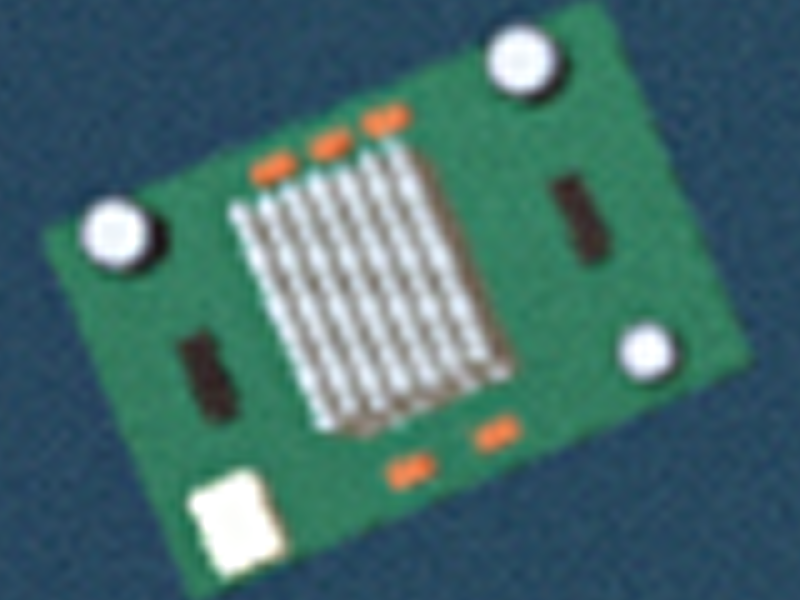

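View pics/tv.png

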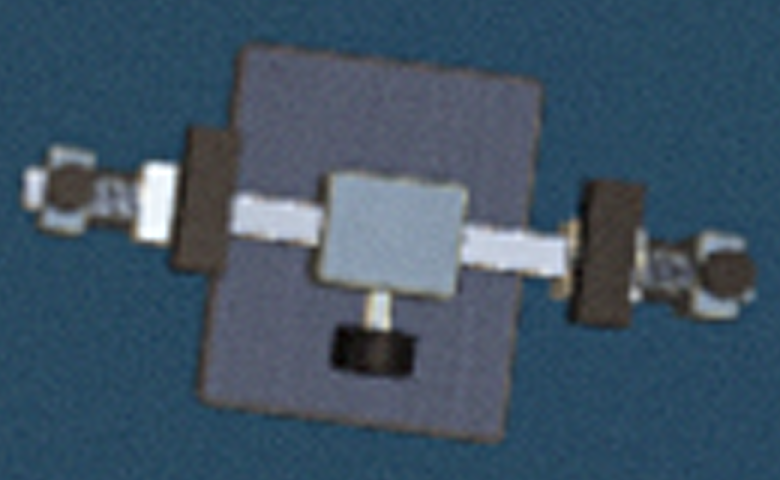

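View pics/sv.png

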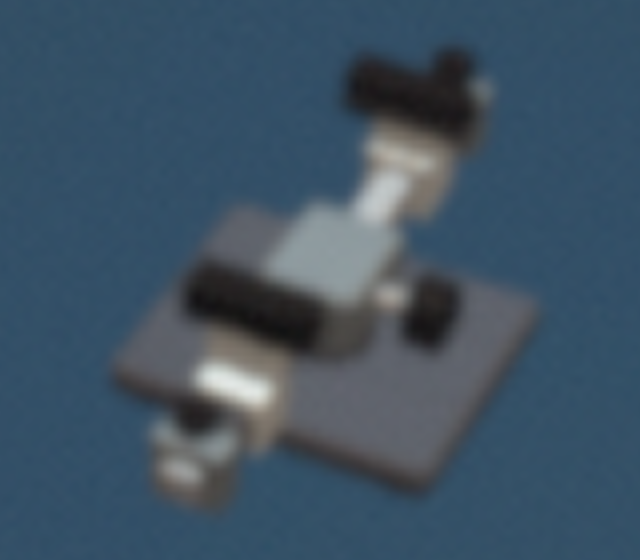

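The board in the top view is clean: long axis at about +24° yaw, corners as fitted. For the vice I'll compute the pose from the foot corners and jaw edges read in the zoom, then check it by reprojecting into both views.

```bash
python3 - <<'E'
from h import *
f=eyes.grab_frame("top"); g=eyes.grab_frame("side")
# zoom->px
z=lambda P,c,w,h,k:(np.array(P,float)-k/2+.5)/k+np.array([c[0]-w/2,c[1]-h/2])
zt=lambda P:z(P,(395,213),130,80,6)
foot=zt([(240,45),(540,80),(503,438),(200,400)])
for zz in (0.006,.010,.015):
    b=back(f,foot,zz); print(zz,b.mean(0)[:2],np.linalg.norm(np.roll(b,-1,0)-b,axis=1), )
d=b[0]-b[1]+b[3]-b[2]; print("yaw y-axis",np.degrees(np.arctan2(-d[0],d[1]))); d=b[0]-b[3]+b[1]-b[2]; print("yaw x",np.degrees(np.arctan2(d[1],d[0])))
e=back(f,zt([(230,200),(638,257)]),.082); print(e, e.mean(0)); d=e[0]-e[1]; L=np.linalg.norm(d);print(L,np.degrees(np.arctan2(-d[0],d[1])))
clampc=back(f,zt([(328,173),(468,182),(460,297),(318,282)]),.055); print("clamp",clampc.mean(0))
E
```

```text
0.006 [ 0.55489839 -0.19312661] [0.09826648 0.11795431 0.0984835  0.11772011]
0.01 [ 0.55463408 -0.19239628] [0.09788494 0.11749633 0.09810111 0.11726303]
0.015 [ 0.55430369 -0.19148338] [0.09740801 0.11692384 0.09762313 0.11669169]
yaw y-axis -6.727485948044275
yaw x -6.71260743121596
[[ 0.56185609 -0.13708051  0.082     ]
 [ 0.5450792  -0.25923719  0.082     ]] [ 0.55346765 -0.19815885  0.082     ]
0.12330336183218382 -7.820027527112146
clamp [ 0.55372576 -0.19136728  0.055     ]
```

```bash
cat > vm.py <<'E'
import numpy as np
C=np.array([.5545,-.1925]); TH=np.radians(-6.72); S=.002
R2=np.array([[np.cos(TH),-np.sin(TH)],[np.sin(TH),np.cos(TH)]])
def w(x,y,z): q=C+R2@np.array([x,y]); return [q[0],q[1],z]
E
python3 - <<'E'
from h import *; from vm import *
f=eyes.grab_frame("top"); g=eyes.grab_frame("side")
P=[w(x,y,.008) for x in(-.06,.06) for y in (-.05,.05)]+[w(x,y+S,.082) for x in (-.022,.022) for y in (-.069,-.053,.053,.069)]
zoom(f,(395,213),130,80,6,"tv1.png",proj(f,P)); zoom(g,(304,165),80,70,8,"sv1.png",proj(g,P))
cs,sn=np.cos(np.radians(23.7)),np.sin(np.radians(23.7))
B=[[.5601+cs*x-sn*y,.2000+sn*x+cs*y,z] for x,y,z in [(a*.04,b*.06,.003) for a in(-1,1) for b in(-1,1)]+[(a*.023,b*.017,.039) for a in(-1,1) for b in(-1,1)]]
zoom(f,(193,210),80,60,10,"tb1.png",proj(f,B)); zoom(g,(246,290),80,70,8,"sb1.png",proj(g,B))
a=cv2.imread("pics/tb1.png");b=cv2.imread("pics/tv1.png");c=cv2.imread("pics/sv1.png");d=cv2.imread("pics/sb1.png")
r=lambda i:cv2.resize(i,(400,300))
cv2.imwrite("pics/all.png",np.vstack([np.hstack([r(a),r(b)]),np.hstack([r(c),r(d)])]))
E
```

```text
(no output)
```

View pics/all.png

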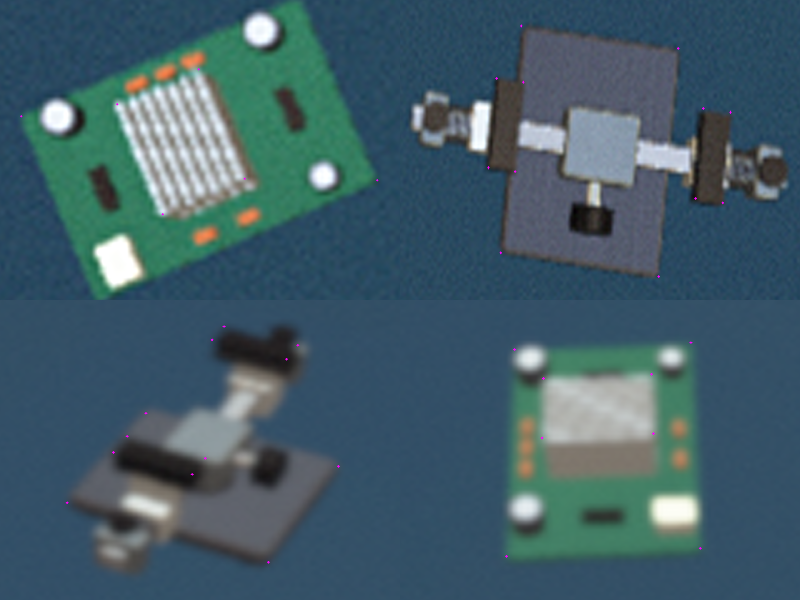

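Reprojecting the model matches both views for the board (0.560, 0.200, yaw 23.7°) and the vice (0.5545, -0.1925, yaw -6.7°, bar shift about +2 mm). I'll move above the sink.

Request:
step_arm(
  motion=[
    [0.06,-0.06,0,0,0,0.03,0],
    [0.13,-0.13,0,0,0,0.07,0],
    [0.2,-0.2,0,0,0,0.11,0],
    [0.28,-0.28,-0.01,0,0,0.15,0],
    [0.36,-0.36,-0.02,0,0,0.19,0],
    [0.44,-0.43,-0.04,0,0,0.23,0],
    [0.52,-0.51,-0.06,0,0,0.27,0],
    [0.6,-0.59,-0.08,0,0,0.31,0],
    [0.68,-0.67,-0.1,0,0,0.36,0],
    [0.76,-0.75,-0.12,0,0,0.4,0],
  ],
)

```text
time: 2.4
tool_pos: [0.4931, 0.2643, 0.1795]
tool_rot: [0.0, -0.183, 0.983, 0.0]
contact_force: [0.4, 0.9, 0.5]
gripper_width: 1.004
```

Request:
step_arm(
  motion=[
    [0,0,0,0,0,0,0],
    [0,0,0,0,0,0,0],
  ],
)

```text
time: 2.6
tool_pos: [0.4922, 0.265, 0.1792]
tool_rot: [-0.0, -0.181, 0.984, 0.0]
contact_force: [-0.4, 0.6, -0.5]
gripper_width: 1.003
```

Request:
step_arm(
  motion=[
    [0.04,-0.04,-0.04,0,0,0.01,0],
    [0.08,-0.08,-0.08,0,0,0.02,0],
    [0.12,-0.11,-0.12,0,0,0.033,0],
    [0.136,-0.13,-0.158,0,0,0.033,0],
    [0.136,-0.13,-0.19,0,0,0.033,0],
    [0.136,-0.13,-0.21,0,0,0.033,0],
    [0.136,-0.13,-0.23,0,0,0.033,0],
    [0.136,-0.13,-0.23,0,0,0.033,0],
  ],
)

```text
time: 3.4
tool_pos: [0.5583, 0.2017, 0.0632]
tool_rot: [-0.001, -0.207, 0.978, 0.0]
contact_force: [0.2, -0.5, -0.2]
gripper_width: 1.001
```

```bash
python3 - <<'E'
from h import *
f=eyes.grab_frame("top"); g=eyes.grab_frame("side")
zoom(f,(193,210),100,75,8,"tb2.png"); zoom(g,(246,280),100,75,8,"sb2.png")
s=monitor.state(); print(s["tool_pos"],s["tool_rot"],s["joint_pos"])
E
```

```text
[0.55969907 0.20165666 0.06499875] [ 3.21380640e-04 -2.06837346e-01  9.78375289e-01  4.75218655e-05] [ 2.20726762e-01  1.40151489e-01  1.81181835e+00  9.38327367e-05
  1.18897893e+00 -1.76678711e+00]
```

View pics/sb2.png

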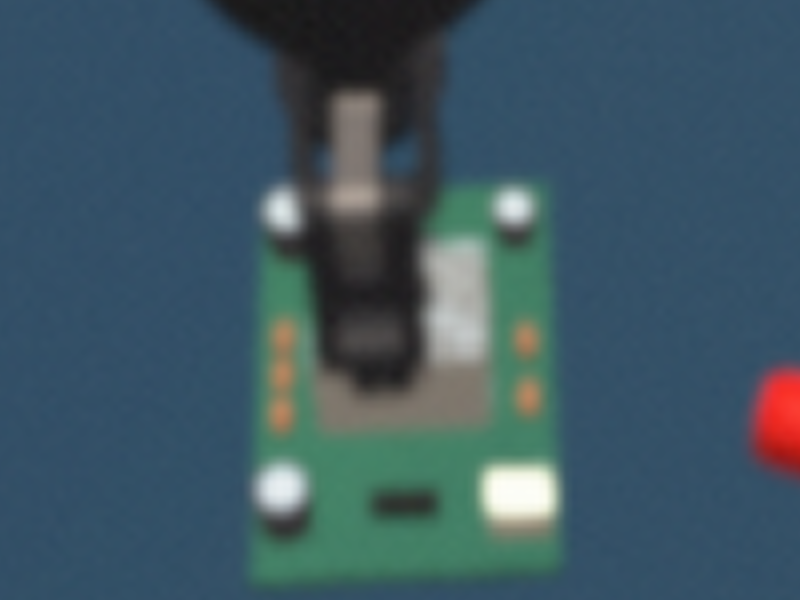

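Request:
step_arm(
  motion=[
    [0.001,-0.003,-0.03,0,0,0,0],
    [0.001,-0.003,-0.06,0,0,0,0],
    [0.001,-0.003,-0.08,0,0,0,0],
    [0.001,-0.003,-0.1,0,0,0,0],
    [0.001,-0.003,-0.11,0,0,0,0],
    [0.001,-0.003,-0.118,0,0,0,0],
    [0.001,-0.003,-0.118,0,0,0,0],
    [0.001,-0.003,-0.118,0,0,0,80],
  ],
)

```text
time: 4.3
tool_pos: [0.5607, 0.1995, 0.0059]
tool_rot: [0.0, -0.206, 0.978, 0.0]
contact_force: [0.0, 0.8, -0.8]
gripper_width: 0.857
```

```bash
python3 - <<'E'
from h import *
s=monitor.state(); print(s)
f=eyes.grab_frame("top"); g=eyes.grab_frame("side")
zoom(f,(193,210),100,75,8,"tb3.png"); zoom(g,(246,280),100,75,8,"sb3.png")
E
```

```text
{'time': 4.3, 'joint_pos': array([ 2.16864561e-01,  2.24239114e-01,  1.83015787e+00,  2.01409887e-06,
        1.08650459e+00, -1.76964779e+00]), 'joint_vel': array([ 0.0002678 , -0.00792158, -0.00450716,  0.00066622,  0.00141107,
        0.00112841]), 'joint_efforts': array([-3.19088336e-03, -4.00305319e+01, -3.03376901e+01, -5.47001691e-04,
        9.97624767e-03,  1.14027000e-05]), 'tool_pos': array([0.56067609, 0.19951367, 0.00591363]), 'tool_rot': array([ 3.45516758e-04, -2.06364023e-01,  9.78475227e-01,  4.00343907e-06]), 'contact_force': array([ 0.02760234,  0.82065259, -0.80069548]), 'ft_torque': array([-0.04395438,  0.00169408, -0.01539845]), 'gripper_width': 0.8573097908710999}
```

View pics/sb3.png

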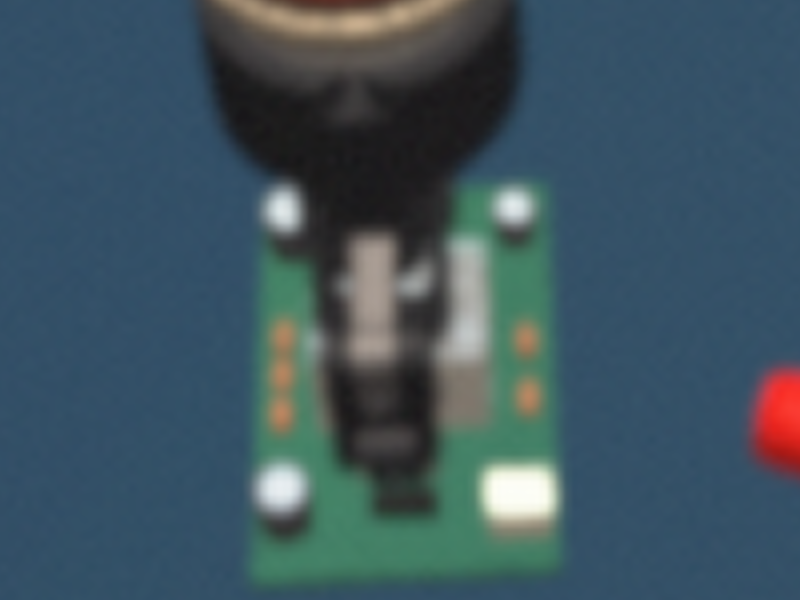

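```bash
python3 - <<'E'
from h import *
g=eyes.grab_frame("side")
cs,sn=np.cos(np.radians(23.8)),np.sin(np.radians(23.8))
P=[[.5604+cs*x-sn*y,.1997+sn*x+cs*y,z] for x,y,z in [(-.011,.050,.016),(.011,.050,.016),(-.011,.05,.045),(.011,.05,.045)]]
P+=[[.5601+cs*x-sn*y,.2000+sn*x+cs*y,z] for x,y,z in [(-.023,.017,.003),(.023,.017,.003),(0,.040,.003)]]
zoom(g,(246,280),100,75,8,"sb4.png",proj(g,P))
E
```

```text
(no output)
```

View pics/sb4.png

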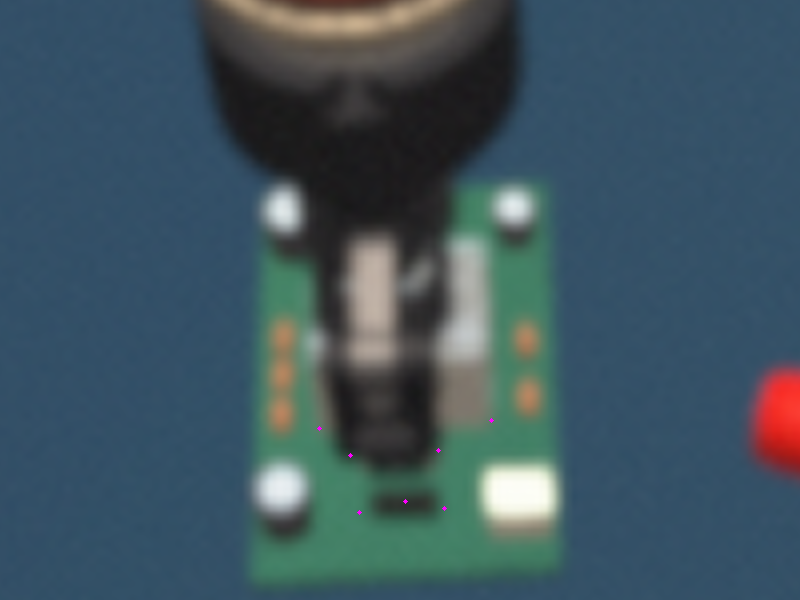

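The finger lines up with the sink centre. Closing.

Request:
step_arm(
  motion=[
    [0,0,0,0,0,0,130],
    [0,0,0,0,0,0,150],
    [0,0,0,0,0,0,200],
    [0,0,0,0,0,0,255],
    [0,0,0,0,0,0,255],
    [0,0,0,0,0,0,255],
    [0,0,0,0,0,0,255],
    [0,0,0,0,0,0,255],
  ],
)

```text
time: 5.25
tool_pos: [0.5608, 0.1997, 0.0062]
tool_rot: [0.001, -0.206, 0.978, 0.0]
contact_force: [-0.1, 1.5, 5.6]
gripper_width: 0.388
```

Request:
step_arm(
  motion=[
    [0,0,0.01,0,0,0,255],
    [0,0,0.03,0,0,0,255],
    [0,0,0.06,0,0,0,255],
    [0,0,0.1,0,0,0,255],
    [0,0,0.15,0,0,0,255],
    [0,0,0.2,0,0,0,255],
    [0,0,0.25,0,0,0,255],
    [0,0,0.29,0,0,0,255],
    [0,0,0.3,0,0,0,255],
    [0,0,0.3,0,0,0,255],
  ],
)

```text
time: 6.25
tool_pos: [0.5609, 0.1995, 0.157]
tool_rot: [0.001, -0.206, 0.978, -0.0]
contact_force: [-0.5, 0.2, -2.3]
gripper_width: 0.383
```

```bash
python3 - <<'E'
from h import *
s=monitor.state(); print(s["tool_pos"],s["tool_rot"],s["contact_force"],s["ft_torque"])
f=eyes.grab_frame("top"); g=eyes.grab_frame("side")
zoom(f,(190,210),110,82,7,"tb5.png"); zoom(g,(246,250),120,90,6,"sb5.png")
E
```

```text
[0.56090693 0.19946371 0.15704757] [ 1.29508943e-03 -2.06327902e-01  9.78482047e-01 -6.65422116e-05] [-0.53870112  0.21774381 -2.2935649 ] [-0.02637992  0.05649259  0.00637138]
```

View pics/sb5.png

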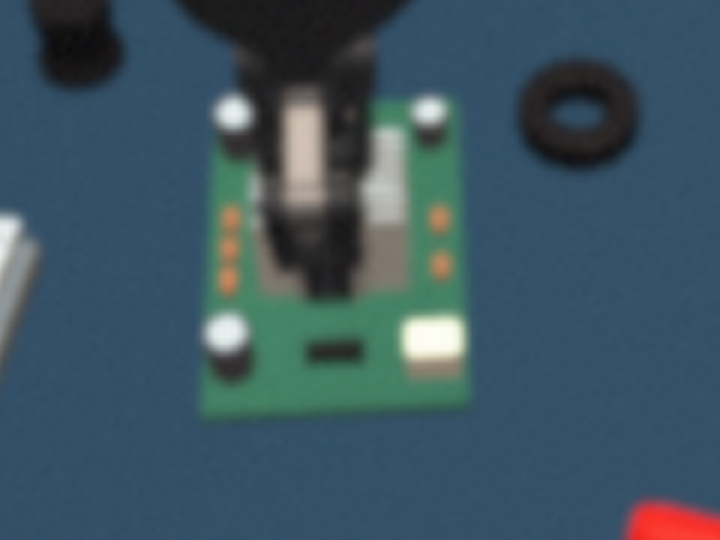

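View pics/tb5.png

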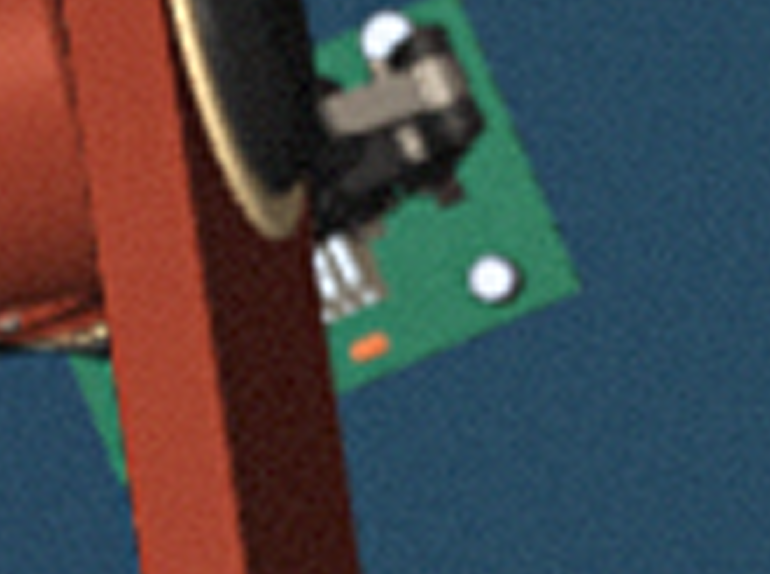

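The board is gripped (width about 33 mm, weight about 2.3 N). Now transit and turn above the vice.

Request:
step_arm(
  motion=[
    [0,-0.03,0.006,0,0,-0.01,255],
    [-0.001,-0.09,0.006,0,0,-0.04,255],
    [-0.002,-0.17,0.006,0,0,-0.08,255],
    [-0.003,-0.26,0.006,0,0,-0.12,255],
    [-0.004,-0.35,0.006,0,0,-0.17,255],
    [-0.005,-0.44,0.006,0,0,-0.21,255],
    [-0.006,-0.53,0.006,0,0,-0.25,255],
    [-0.007,-0.61,0.006,0,0,-0.29,255],
    [-0.008,-0.68,0.006,0,0,-0.33,255],
    [-0.009,-0.73,0.006,0,0,-0.355,255],
  ],
)

```text
time: 7.35
tool_pos: [0.5543, -0.1685, 0.1573]
tool_rot: [-0.001, 0.061, 0.998, -0.0]
contact_force: [0.1, 1.2, -1.9]
gripper_width: 0.389
```

Request:
step_arm(
  motion=[
    [0,-0.01,0,0,0,0,255],
    [0,-0.02,0,0,0,0,255],
    [0,-0.02,0,0,0,0,255],
    [0,-0.02,0,0,0,0,255],
  ],
)

```text
time: 7.75
tool_pos: [0.5556, -0.1747, 0.1582]
tool_rot: [-0.0, 0.058, 0.998, 0.0]
contact_force: [-0.1, 0.4, -1.9]
gripper_width: 0.39
```

```bash
cat > st.py <<'E'
from h import *; from vm import *
from scipy.spatial.transform import Rotation as Ro
def st():
    s=monitor.state(); q=s["tool_rot"]; R=Ro.from_quat([q[1],q[2],q[3],q[0]]).as_matrix()
    p=s["tool_pos"]; v=R2.T@(p[:2]-C)*1000
    y=R[:,1]; n=-R[:,2]
    ny=R2.T@n[:2]; yv=R2.T@y[:2]
    print("t",s["time"],"TCP world",p.round(4),"vice mm",v.round(2),round(p[2]*1000,2),"tooly yaw",np.degrees(np.arctan2(-y[0],y[1])).round(2),"tilt about vx",np.degrees(np.arctan2(-ny[1],n[2])).round(2),"about vy",np.degrees(np.arctan2(ny[0],n[2])).round(2))
    F=s["contact_force"]; fv=R2.T@F[:2]; print("F vice x,y,z",fv.round(2),F[2].round(2),"T",s["ft_torque"].round(3),"w",s["gripper_width"], "j",s["joint_pos"].round(2))
    return s,R,p
def board(R,p,off=0.0062,dx=0,):
    # world corners of board top, sink top from tool pose; board z=-tool z, y = tool y
    n=-R[:,2]; y=R[:,1]; x=np.cross(y,n)
    o=p-off*n+dx*x
    return [o+a*.04*x+b*.06*y+.003*n for a in(-1,1) for b in(-1,1)]
E
python3 - <<'E'
from st import *
s,R,p=st()
f=eyes.grab_frame("top"); g=eyes.grab_frame("side")
B=board(R,p)
zoom(f,(390,213),120,90,6,"t6.png",proj(f,B)); zoom(g,(310,130),110,90,7,"s6.png",proj(g,B))
E
```

```text
t 7.75 TCP world [ 0.5556 -0.1747  0.1582] vice mm [-0.97 17.82] 158.18 tooly yaw -6.63 tilt about vx 0.03 about vy 0.04
F vice x,y,z [-0.13  0.4 ] -1.89 T [-0.014 -0.018  0.017] w 0.3897374012471052 j [-0.43  0.01  1.78  0.    1.35 -1.89]
```

View pics/t6.png

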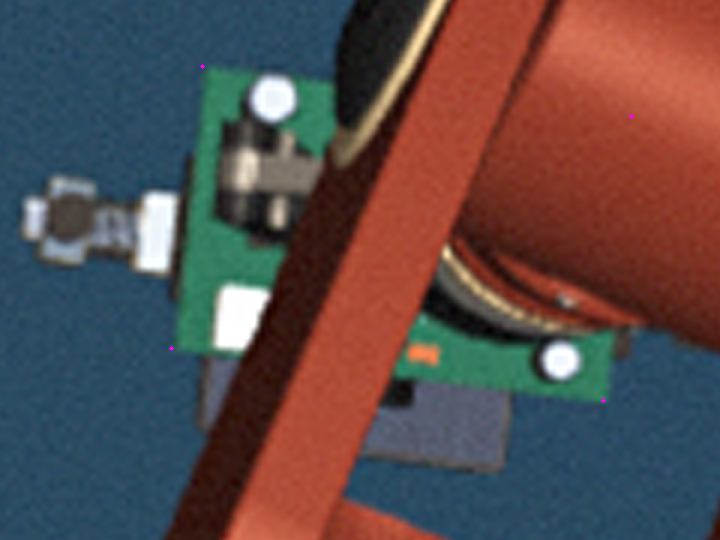

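View pics/s6.png

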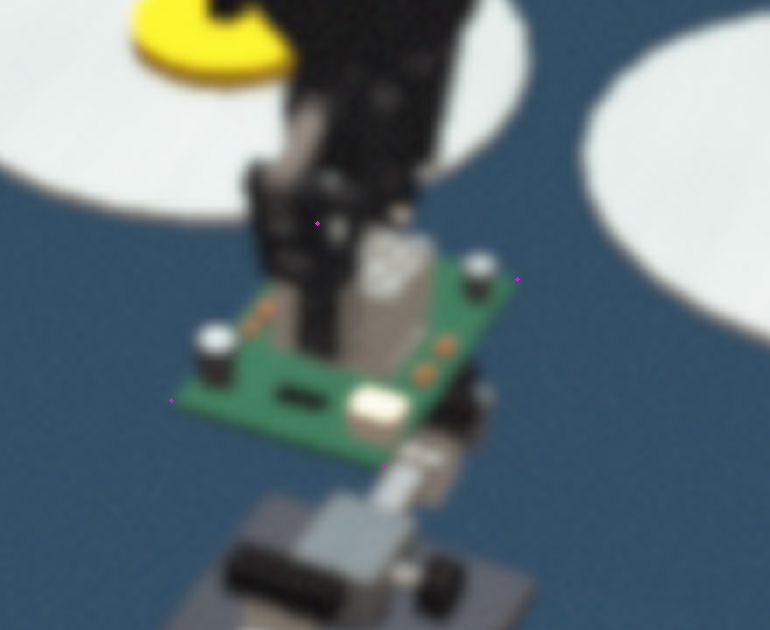

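Predicted corners match within about 1 px. Now tilt 10° (+y edge high) and descend between the jaws.

Request:
step_arm(
  motion=[
    [0.001,0,-0.01,0.02,-0.0024,0,255],
    [0.003,0.001,-0.02,0.05,-0.006,0,255],
    [0.003,0.001,-0.03,0.08,-0.0094,0,255],
    [0.003,0.001,-0.04,0.11,-0.013,0,255],
    [0.003,0.001,-0.05,0.1155,-0.0136,0,255],
    [0.003,0.001,-0.06,0.1155,-0.0136,0,255],
    [0.003,0.001,-0.06,0.1155,-0.0136,0,255],
  ],
)

```text
time: 8.55
tool_pos: [0.5567, -0.1745, 0.1274]
tool_rot: [0.004, 0.058, 0.994, 0.087]
contact_force: [-0.1, -0.3, -2.3]
gripper_width: 0.389
```

```bash
python3 - <<'E'
from st import *
s,R,p=st()
f=eyes.grab_frame("top"); g=eyes.grab_frame("side")
B=board(R,p)
zoom(f,(390,213),120,90,6,"t7.png",proj(f,B)); zoom(g,(310,140),110,90,7,"s7.png",proj(g,B))
E
```

```text
t 8.55 TCP world [ 0.5567 -0.1745  0.1274] vice mm [ 0.12 18.1 ] 127.37 tooly yaw -6.69 tilt about vx 10.02 about vy 0.11
F vice x,y,z [-0.1  -0.29] -2.29 T [-0.158  0.031  0.018] w 0.38906857699760805 j [-0.51  0.07  1.78  0.16  1.36 -2.  ]
```

View pics/t7.png

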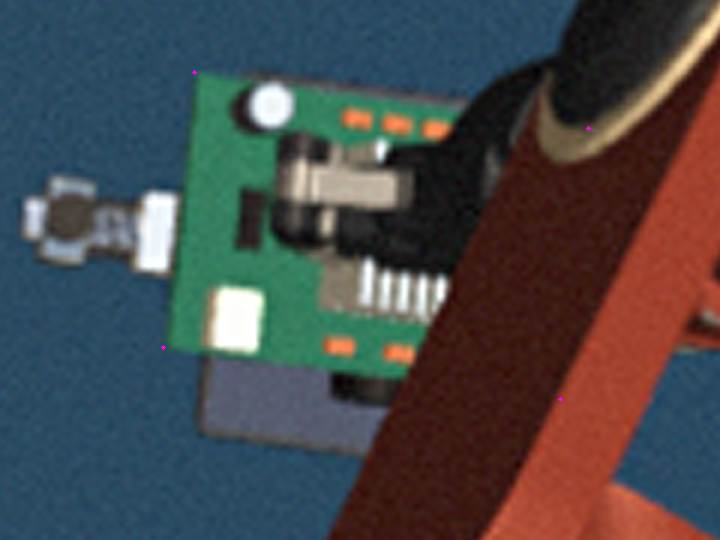

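View pics/s7.png

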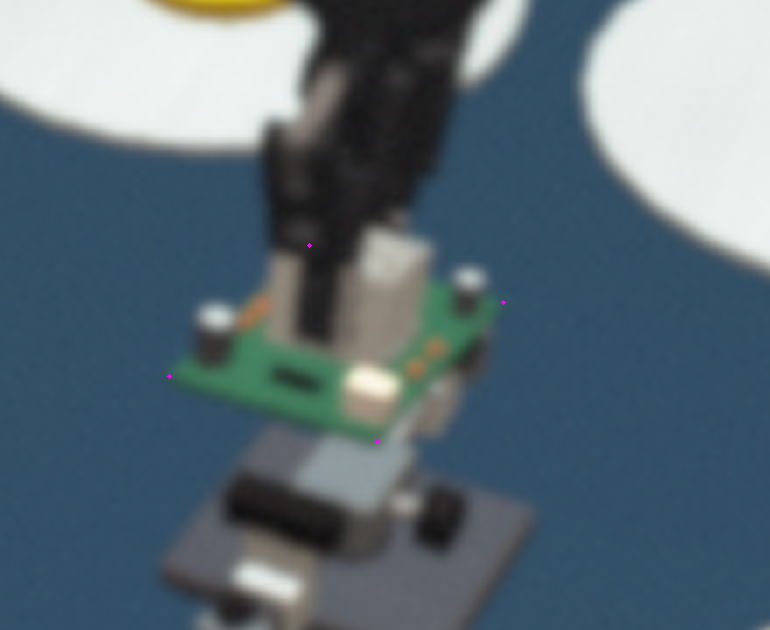

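Request:
step_arm(
  motion=[
    [0,0,-0.01,0,0,0,255],
    [0,0,-0.025,0,0,0,255],
    [0,0,-0.04,0,0,0,255],
    [0,0,-0.055,0,0,0,255],
    [0,0,-0.067,0,0,0,255],
    [0,0,-0.075,0,0,0,255],
    [0,0,-0.075,0,0,0,255],
    [0,0,-0.075,0,0,0,255],
  ],
)

```text
time: 9.45
tool_pos: [0.5574, -0.1751, 0.0911]
tool_rot: [0.005, 0.058, 0.995, 0.087]
contact_force: [0.3, -0.6, -2.5]
gripper_width: 0.387
```

```bash
python3 - <<'E'
from st import *
s,R,p=st()
f=eyes.grab_frame("top"); g=eyes.grab_frame("side")
B=board(R,p)
zoom(f,(390,213),120,90,6,"t8.png",proj(f,B)); zoom(g,(310,150),110,90,7,"s8.png",proj(g,B))
E
```

```text
t 9.45 TCP world [ 0.5574 -0.1751  0.0911] vice mm [ 0.86 17.57] 91.11 tooly yaw -6.69 tilt about vx 9.99 about vy -0.01
F vice x,y,z [ 0.36 -0.57] -2.53 T [-0.146  0.009 -0.009] w 0.38652152795999634 j [-0.51  0.11  1.8   0.17  1.3  -2.01]
```

View pics/s8.png

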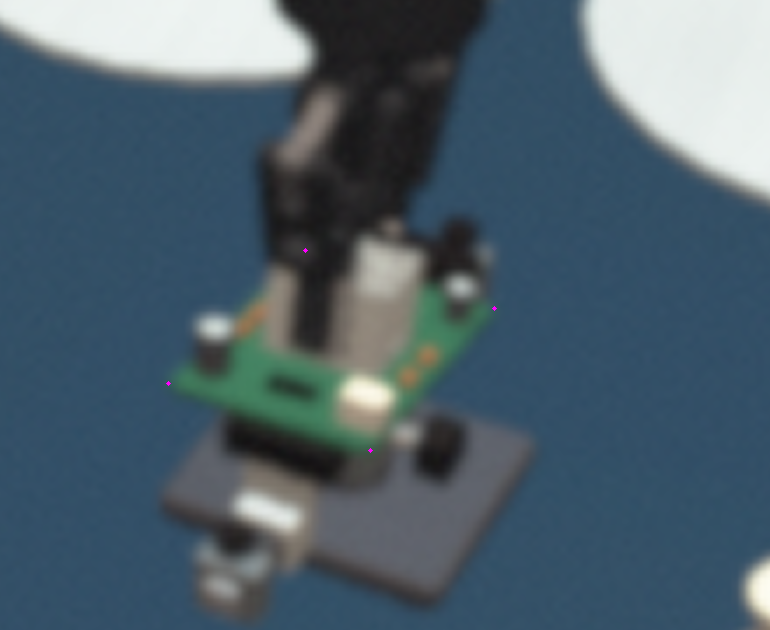

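Request:
step_arm(
  motion=[
    [-0.0005,-0.004,0,0,0,0,255],
    [-0.001,-0.008,0,0,0,0,255],
    [-0.0015,-0.012,0,0,0,0,255],
    [-0.0019,-0.016,0,0,0,0,255],
    [-0.0023,-0.019,0,0,0,0,255],
    [-0.0026,-0.022,0,0,0,0,255],
    [-0.0026,-0.022,0,0,0,0,255],
  ],
)

```text
time: 10.25
tool_pos: [0.556, -0.1863, 0.091]
tool_rot: [0.005, 0.058, 0.994, 0.087]
contact_force: [0.6, 0.3, -2.6]
gripper_width: 0.392
```

Request:
step_arm(
  motion=[
    [-0.0002,-0.002,0,0,0,0,255],
    [-0.0004,-0.003,0,0,0,0,255],
    [-0.0005,-0.004,0,0,0,0,255],
    [-0.0005,-0.004,0,0,0,0,255],
  ],
)

```text
time: 10.65
tool_pos: [0.5557, -0.188, 0.091]
tool_rot: [0.005, 0.058, 0.994, 0.087]
contact_force: [0.3, 0.5, -2.8]
gripper_width: 0.388
```

```bash
python3 - <<'E'
from st import *
st()
E
```

```text
t 10.65 TCP world [ 0.5557 -0.188   0.091 ] vice mm [0.68 4.65] 90.96 tooly yaw -6.69 tilt about vx 10.01 about vy 0.01
F vice x,y,z [0.24 0.58] -2.84 T [-0.08   0.01   0.007] w 0.388231073916721 j [-0.53  0.12  1.79  0.17  1.3  -2.03]
```

Request:
step_arm(
  motion=[
    [-0.0002,-0.002,-0.001,0,0,0,255],
    [-0.0005,-0.004,-0.002,0,0,0,255],
    [-0.0007,-0.006,-0.002,0,0,0,255],
    [-0.0007,-0.006,-0.002,0,0,0,255],
  ],
)

```text
time: 11.05
tool_pos: [0.5555, -0.1906, 0.0902]
tool_rot: [0.005, 0.058, 0.994, 0.088]
contact_force: [0.2, 5.0, -0.3]
gripper_width: 0.392
```

Contact with the −y jaw at about 5 N, with some upward force (edge slightly low in the groove). I'll ease it up a little and continue pushing by feel.

Request:
step_arm(
  motion=[
    [0,0,0.001,0,0,0,255],
    [-0.0002,-0.002,0.0015,0,0,0,255],
    [-0.0004,-0.003,0.0015,0,0,0,255],
    [-0.0005,-0.004,0.0015,0,0,0,255],
    [-0.0005,-0.004,0.0015,0,0,0,255],
  ],
)

```text
time: 11.55
tool_pos: [0.5552, -0.1925, 0.0904]
tool_rot: [0.005, 0.058, 0.994, 0.088]
contact_force: [2.2, 4.8, -4.0]
gripper_width: 0.383
```

```bash
python3 - <<'E'
from st import *
s,R,p=st()
f=eyes.grab_frame("top"); g=eyes.grab_frame("side")
B=board(R,p)
zoom(f,(390,213),120,90,6,"t9.png",proj(f,B)); zoom(g,(310,150),110,90,7,"s9.png",proj(g,B))
E
```

```text
t 11.55 TCP world [ 0.5552 -0.1925  0.0904] vice mm [0.66 0.08] 90.41 tooly yaw -6.69 tilt about vx 10.07 about vy 0.01
F vice x,y,z [1.58 5.  ] -3.97 T [ 0.844 -0.25  -0.129] w 0.38271282310620847 j [-0.54  0.13  1.79  0.17  1.3  -2.04]
```

View pics/t9.png

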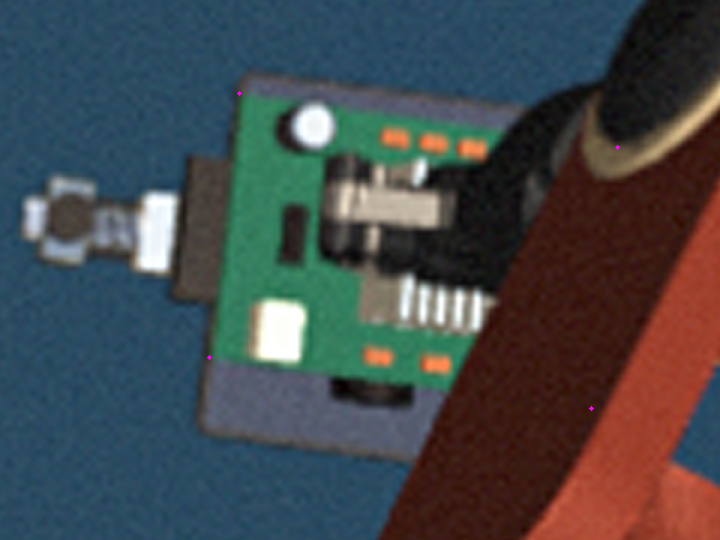

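View pics/s9.png

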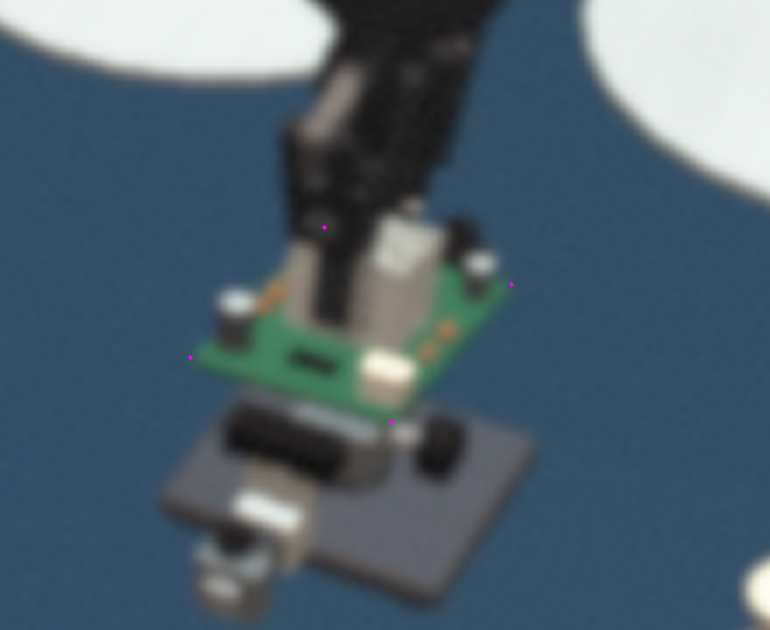

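Request:
step_arm(
  motion=[
    [-0.0002,-0.002,-0.0005,0,0,0,255],
    [-0.0004,-0.003,-0.0005,0,0,0,255],
    [-0.0006,-0.005,-0.0005,0,0,0,255],
    [-0.0007,-0.006,-0.0005,0,0,0,255],
    [-0.0007,-0.006,-0.0005,0,0,0,255],
  ],
)

```text
time: 12.15
tool_pos: [0.5549, -0.195, 0.0903]
tool_rot: [0.005, 0.058, 0.994, 0.088]
contact_force: [2.2, 6.8, -1.5]
gripper_width: 0.394
```

```bash
python3 - <<'E'
from st import *
s,R,p=st()
E
```

```text
t 12.15 TCP world [ 0.5549 -0.195   0.0903] vice mm [ 0.65 -2.43] 90.35 tooly yaw -6.69 tilt about vx 10.14 about vy 0.02
F vice x,y,z [1.36 6.98] -1.5 T [ 1.165 -0.22  -0.045] w 0.393860924521098 j [-0.54  0.13  1.79  0.17  1.3  -2.05]
```

Request:
step_arm(
  motion=[
    [-0.0002,-0.002,0,0,0,0,255],
    [-0.0005,-0.004,0,0,0,0,255],
    [-0.0007,-0.006,0,0,0,0,255],
    [-0.0009,-0.008,0,0,0,0,255],
    [-0.0009,-0.008,0,0,0,0,255],
  ],
)

```text
time: 12.65
tool_pos: [0.5544, -0.1983, 0.0904]
tool_rot: [0.005, 0.058, 0.994, 0.089]
contact_force: [1.5, 8.4, -0.4]
gripper_width: 0.392
```

```bash
python3 - <<'E'
from st import *
s,R,p=st()
f=eyes.grab_frame("top"); g=eyes.grab_frame("side")
B=board(R,p)
zoom(f,(390,213),120,90,6,"t10.png",proj(f,B)); zoom(g,(310,150),110,90,7,"s10.png",proj(g,B))
E
```

```text
t 12.65 TCP world [ 0.5544 -0.1983  0.0904] vice mm [ 0.62 -5.76] 90.42 tooly yaw -6.7 tilt about vx 10.23 about vy 0.04
F vice x,y,z [0.46 8.56] -0.4 T [ 1.525 -0.296 -0.077] w 0.3916151376318374 j [-0.55  0.13  1.78  0.17  1.31 -2.05]
```

View pics/t10.png

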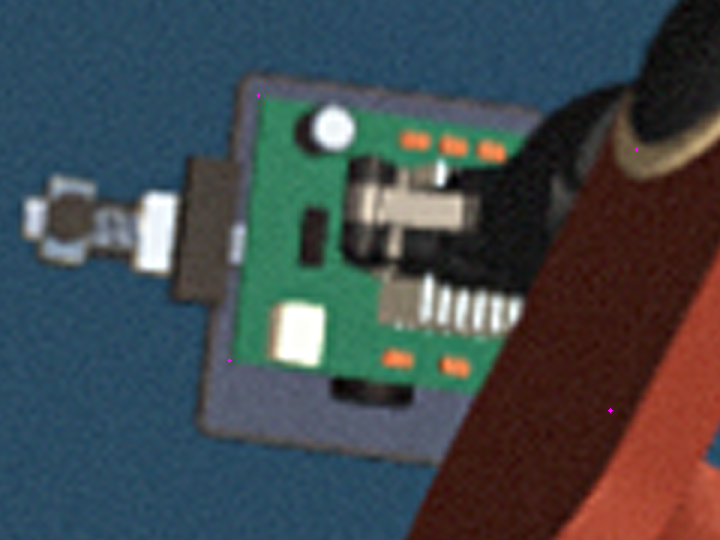

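View pics/s10.png

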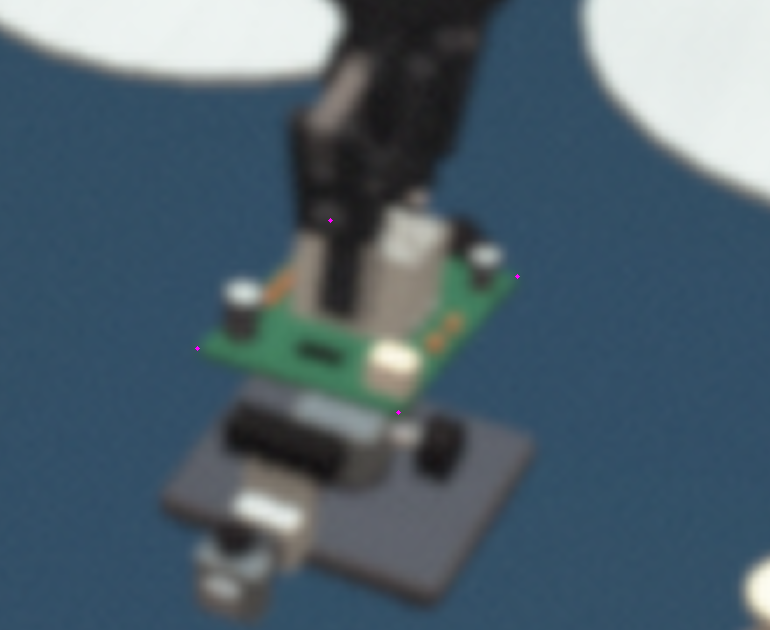

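Request:
step_arm(
  motion=[
    [-0.0002,-0.002,0.0005,0,0,0,255],
    [-0.0005,-0.004,0.0008,0,0,0,255],
    [-0.0007,-0.006,0.0008,0,0,0,255],
    [-0.0009,-0.008,0.0008,0,0,0,255],
    [-0.0009,-0.008,0.0008,0,0,0,255],
  ],
)

```text
time: 13.25
tool_pos: [0.554, -0.2014, 0.0906]
tool_rot: [0.005, 0.058, 0.994, 0.09]
contact_force: [1.2, 11.6, -1.2]
gripper_width: 0.39
```

```bash
python3 - <<'E'
from st import *
s,R,p=st()
E
```

```text
t 13.25 TCP world [ 0.554  -0.2014  0.0906] vice mm [ 0.57 -8.93] 90.58 tooly yaw -6.7 tilt about vx 10.34 about vy 0.05
F vice x,y,z [-0.16 11.66] -1.17 T [ 1.937 -0.403 -0.112] w 0.39017399626707117 j [-0.55  0.13  1.78  0.17  1.31 -2.06]
```

About 11.4 N, jaw back about 12 mm. Begin lowering the +y edge, pivoting about the seated edge, and stop just above the jaw top to check.

Request:
step_arm(
  motion=[
    [0.0001,0.0004,-0.002,-0.011,0.0013,0,255],
    [0.0001,0.0008,-0.004,-0.022,0.0026,0,255],
    [0.0001,0.0012,-0.006,-0.033,0.0039,0,255],
    [0.0002,0.0016,-0.008,-0.044,0.0052,0,255],
    [0.0002,0.002,-0.01,-0.055,0.0065,0,255],
    [0.0003,0.0022,-0.0122,-0.066,0.0078,0,255],
    [0.0003,0.0022,-0.0122,-0.066,0.0078,0,255],
  ],
)

```text
time: 13.95
tool_pos: [0.5542, -0.2, 0.0846]
tool_rot: [0.002, 0.058, 0.998, 0.04]
contact_force: [1.6, 10.6, -1.3]
gripper_width: 0.386
```

```bash
python3 - <<'E'
from st import *
s,R,p=st()
f=eyes.grab_frame("top"); g=eyes.grab_frame("side")
B=board(R,p)
L=[w(x,.053+.0007,.082) for x in (-.022,.022)]
zoom(f,(360,213),80,60,10,"t11.png",proj(f,B+L)); zoom(g,(305,160),80,60,10,"s11.png",proj(g,B+L))
E
```

```text
t 13.95 TCP world [ 0.5542 -0.2     0.0846] vice mm [ 0.62 -7.47] 84.59 tooly yaw -6.67 tilt about vx 4.59 about vy 0.05
F vice x,y,z [ 0.34 10.69] -1.31 T [ 1.92  -0.226 -0.191] w 0.38605341654630165 j [-0.51  0.12  1.8   0.08  1.25 -1.99]
```

View pics/t11.png

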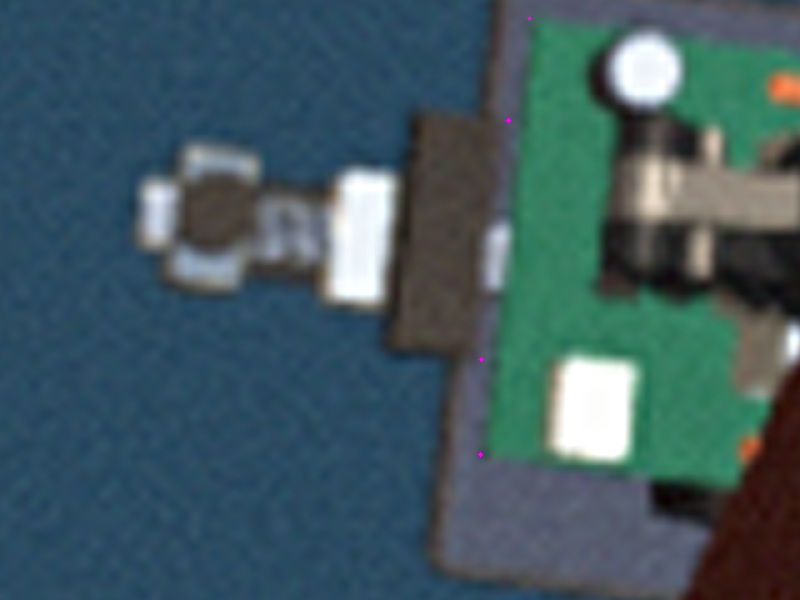

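View pics/s11.png

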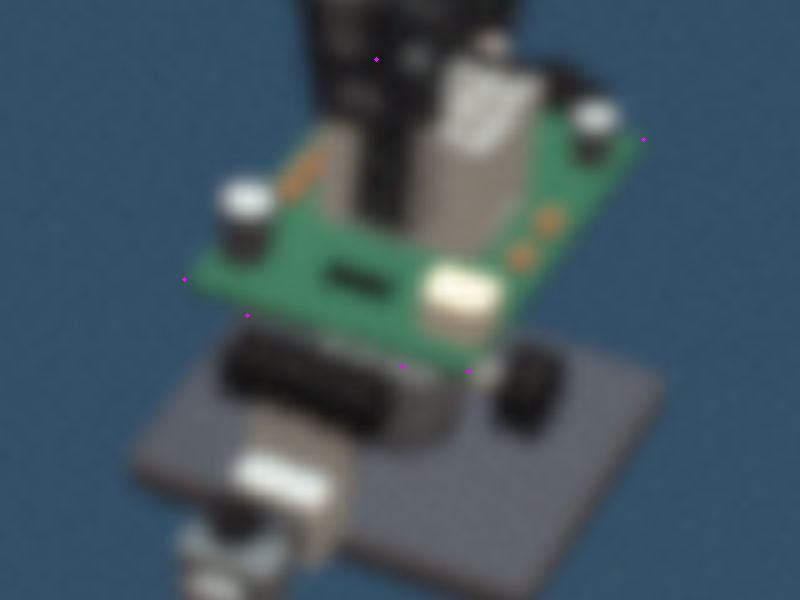

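The image shows a clear gap (about 4 mm) between the board edge and the +y jaw; force suggests less (about 1 mm). I'll push slightly more, then lower to about 3°.

Request:
step_arm(
  motion=[
    [-0.0002,-0.0015,0,0,0,0,255],
    [-0.0003,-0.0025,0,0,0,0,255],
    [-0.0002,-0.0023,-0.001,-0.006,0.0007,0,255],
    [-0.0002,-0.0022,-0.002,-0.011,0.0013,0,255],
    [-0.0002,-0.002,-0.003,-0.017,0.002,0,255],
    [-0.0002,-0.002,-0.004,-0.022,0.0026,0,255],
    [-0.0002,-0.002,-0.004,-0.022,0.0026,0,255],
  ],
)

```text
time: 14.75
tool_pos: [0.5542, -0.201, 0.0827]
tool_rot: [0.001, 0.058, 0.998, 0.024]
contact_force: [1.0, 13.1, -0.7]
gripper_width: 0.391
```

```bash
python3 - <<'E'
from st import *
s,R,p=st()
f=eyes.grab_frame("top")
zoom(f,(360,213),80,60,10,"t12.png")
E
```

```text
t 14.75 TCP world [ 0.5542 -0.201   0.0827] vice mm [ 0.67 -8.47] 82.65 tooly yaw -6.7 tilt about vx 2.71 about vy 0.04
F vice x,y,z [-0.55 13.1 ] -0.67 T [ 2.061 -0.232 -0.207] w 0.39085916420542516 j [-0.5   0.11  1.81  0.05  1.24 -1.96]
```

View pics/t12.png

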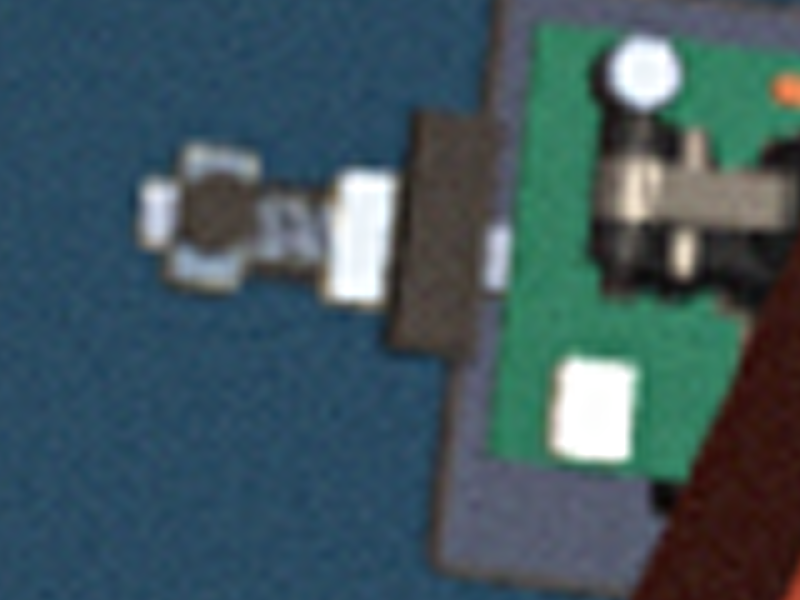

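Request:
step_arm(
  motion=[
    [0.0001,0.001,-0.0006,-0.004,0.0005,0,255],
    [0.0002,0.0018,-0.002,-0.01,0.0012,0,255],
    [0.0002,0.002,-0.0035,-0.017,0.002,0,255],
    [0.0003,0.0022,-0.0047,-0.023,0.0027,0,255],
    [0.0003,0.0022,-0.0058,-0.028,0.0033,0,255],
    [0.0003,0.0022,-0.0058,-0.028,0.0033,0,255],
  ],
)

```text
time: 15.4
tool_pos: [0.5543, -0.2002, 0.08]
tool_rot: [-0.0, 0.058, 0.998, 0.002]
contact_force: [0.6, 11.7, 2.0]
gripper_width: 0.39
```

```bash
python3 - <<'E'
from st import *
s,R,p=st()
f=eyes.grab_frame("top");g=eyes.grab_frame("side")
zoom(f,(360,213),80,60,10,"t13.png"); zoom(g,(305,160),80,60,10,"s13.png")
E
```

```text
t 15.4 TCP world [ 0.5543 -0.2002  0.08  ] vice mm [ 0.7  -7.69] 79.99 tooly yaw -6.71 tilt about vx 0.25 about vy 0.05
F vice x,y,z [-0.75 11.66] 2.0 T [ 1.977 -0.07  -0.251] w 0.38994777076906034 j [-0.47  0.11  1.82  0.    1.22 -1.93]
```

View pics/t13.png

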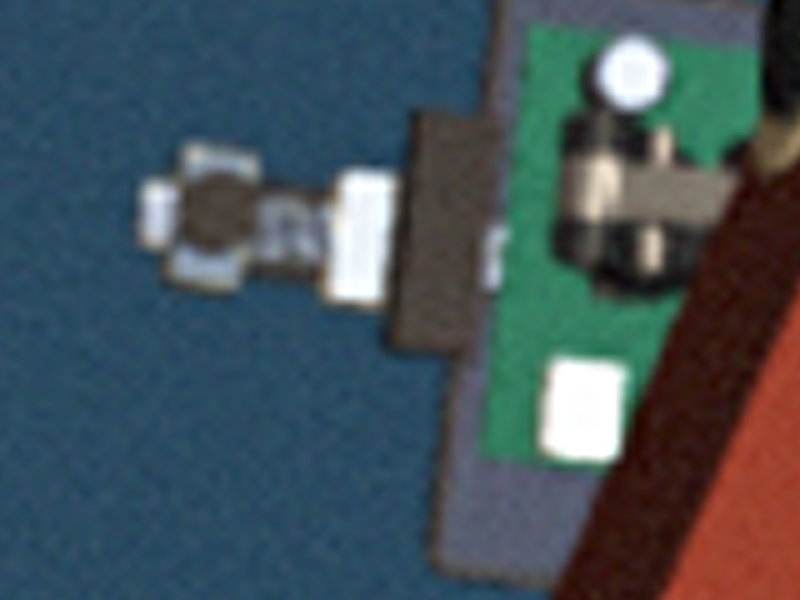

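View pics/s13.png

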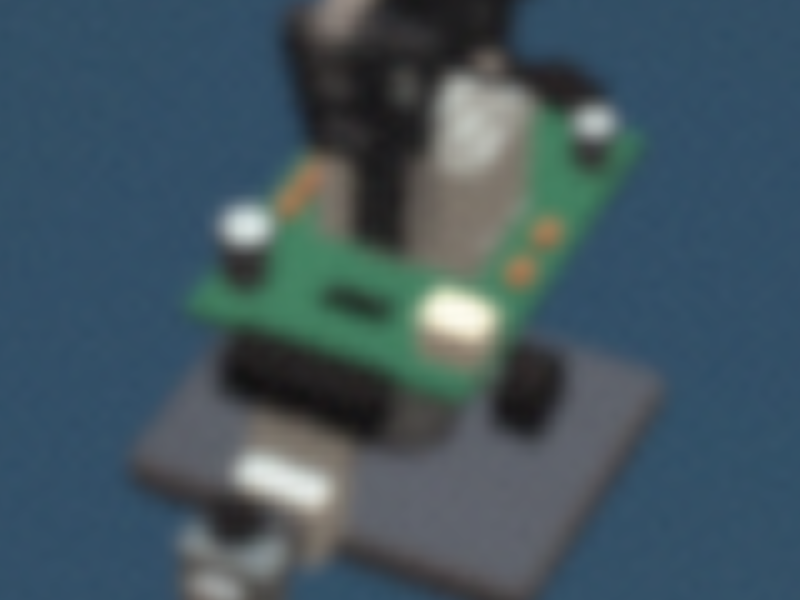

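Level and inside the +y jaw. There's about 4 N of upward force at the seated edge, so I'll raise slightly, then ease back toward +y.

Request:
step_arm(
  motion=[
    [0,0,0.001,0,0,0,255],
    [0.0002,0.002,0.001,0,0,0,255],
    [0.0005,0.004,0.001,0,0,0,255],
    [0.0007,0.006,0.001,0,0,0,255],
    [0.0007,0.006,0.001,0,0,0,255],
  ],
)

```text
time: 16.0
tool_pos: [0.5546, -0.1976, 0.0801]
tool_rot: [-0.0, 0.058, 0.998, 0.002]
contact_force: [1.5, 10.8, -0.9]
gripper_width: 0.391
```

```bash
python3 - <<'E'
from st import *
s,R,p=st()
E
```

```text
t 16.0 TCP world [ 0.5546 -0.1976  0.0801] vice mm [ 0.66 -5.06] 80.06 tooly yaw -6.71 tilt about vx 0.22 about vy 0.04
F vice x,y,z [ 0.18 10.93] -0.92 T [ 1.73  -0.255 -0.142] w 0.3909096637599127 j [-0.47  0.11  1.82  0.    1.22 -1.93]
```

Request:
step_arm(
  motion=[
    [0.0002,0.002,0,0,0,0,255],
    [0.0005,0.004,0,0,0,0,255],
    [0.0007,0.006,0,0,0,0,255],
    [0.0007,0.006,0,0,0,0,255],
  ],
)

```text
time: 16.4
tool_pos: [0.5549, -0.1951, 0.08]
tool_rot: [-0.0, 0.058, 0.998, 0.001]
contact_force: [2.0, 9.4, -2.4]
gripper_width: 0.389
```

```bash
python3 - <<'E'
from st import *
s,R,p=st()
f=eyes.grab_frame("top")
zoom(f,(360,213),80,60,10,"t14.png")
E
```

```text
t 16.4 TCP world [ 0.5549 -0.1951  0.08  ] vice mm [ 0.68 -2.55] 80.01 tooly yaw -6.7 tilt about vx 0.16 about vy 0.03
F vice x,y,z [0.86 9.58] -2.42 T [ 1.475 -0.236 -0.116] w 0.38927615009016464 j [-0.47  0.11  1.82  0.    1.22 -1.92]
```

View pics/t14.png

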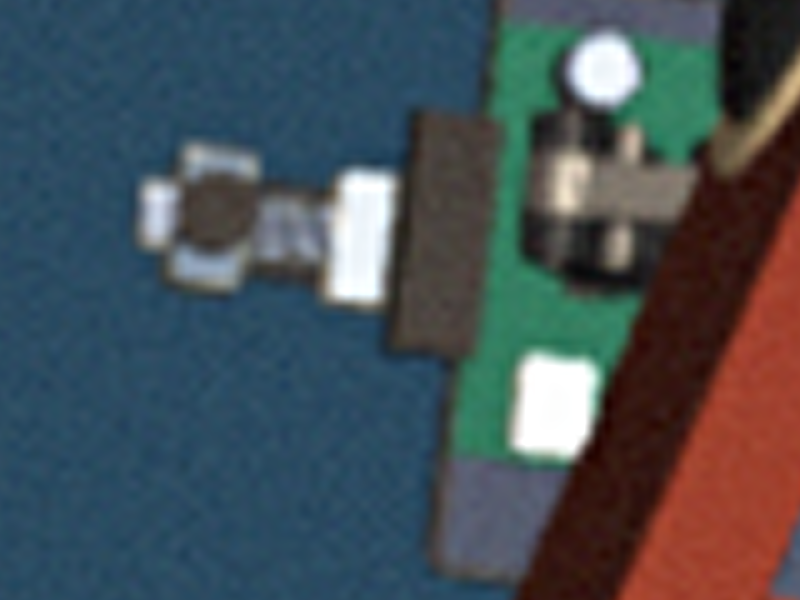

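The +y edge has entered the jaw's groove (the board edge disappears under the jaw at column 490). Continue easing.

Request:
step_arm(
  motion=[
    [0.0002,0.002,0,0,0,0,255],
    [0.0005,0.004,0,0,0,0,255],
    [0.0006,0.005,0,0,0,0,255],
    [0.0006,0.005,0,0,0,0,255],
  ],
)

```text
time: 16.85
tool_pos: [0.5551, -0.1934, 0.08]
tool_rot: [-0.0, 0.059, 0.998, 0.001]
contact_force: [1.5, 7.0, -1.7]
gripper_width: 0.388
```

```bash
python3 - <<'E'
from st import *
s,R,p=st()
E
```

```text
t 16.85 TCP world [ 0.5551 -0.1934  0.08  ] vice mm [ 0.68 -0.78] 79.99 tooly yaw -6.71 tilt about vx 0.08 about vy 0.02
F vice x,y,z [0.72 7.11] -1.69 T [ 1.238 -0.23  -0.071] w 0.38839343711833746 j [-0.46  0.11  1.82  0.    1.22 -1.92]
```

Request:
step_arm(
  motion=[
    [0.0001,0.001,0,0,0,0,255],
    [0.0002,0.002,0,0,0,0,255],
    [0.0003,0.003,0,0,0,0,255],
    [0.0003,0.003,0,0,0,0,255],
  ],
)

```text
time: 17.25
tool_pos: [0.5551, -0.1928, 0.08]
tool_rot: [-0.0, 0.059, 0.998, -0.0]
contact_force: [1.5, 4.3, -5.5]
gripper_width: 0.387
```

```bash
python3 - <<'E'
from st import *
s,R,p=st()
E
```

```text
t 17.25 TCP world [ 0.5551 -0.1928  0.08  ] vice mm [ 0.67 -0.19] 80.05 tooly yaw -6.71 tilt about vx -0.02 about vy 0.01
F vice x,y,z [0.95 4.4 ] -5.46 T [ 0.867 -0.377 -0.177] w 0.38692322161398535 j [-0.46  0.11  1.82 -0.    1.21 -1.91]
```

Request:
step_arm(
  motion=[
    [0,0,-0.0008,0,0,0,255],
    [0,0,-0.001,0,0,0,255],
    [0.0001,0.001,-0.001,0,0,0,255],
    [0.0002,0.002,-0.001,0,0,0,255],
    [0.0002,0.002,-0.001,0,0,0,255],
  ],
)

```text
time: 17.75
tool_pos: [0.5553, -0.1921, 0.08]
tool_rot: [-0.0, 0.058, 0.998, -0.001]
contact_force: [-0.1, 2.9, -3.2]
gripper_width: 0.389
```

```bash
python3 - <<'E'
from st import *
s,R,p=st()
E
```

```text
t 17.75 TCP world [ 0.5553 -0.1921  0.08  ] vice mm [0.7  0.53] 79.96 tooly yaw -6.7 tilt about vx -0.07 about vy 0.01
F vice x,y,z [-0.42  2.88] -3.16 T [ 0.761 -0.142 -0.207] w 0.3885461620910655 j [-0.46  0.11  1.82 -0.    1.21 -1.91]
```

Request:
step_arm(
  motion=[
    [0.0001,0.001,0,0,0,0,255],
    [0.0002,0.002,0,0,0,0,255],
    [0.0004,0.0035,0,0,0,0,255],
    [0.0004,0.0035,0,0,0,0,255],
  ],
)

```text
time: 18.15
tool_pos: [0.5555, -0.1905, 0.08]
tool_rot: [-0.0, 0.058, 0.998, -0.001]
contact_force: [-0.5, -0.0, -3.8]
gripper_width: 0.393
```

```bash
python3 - <<'E'
from st import *
s,R,p=st()
E
```

```text
t 18.15 TCP world [ 0.5555 -0.1905  0.08  ] vice mm [0.75 2.12] 80.03 tooly yaw -6.69 tilt about vx -0.1 about vy 0.0
F vice x,y,z [-0.51 -0.09] -3.81 T [ 0.317  0.042 -0.194] w 0.3928956077288893 j [-0.46  0.1   1.82 -0.    1.21 -1.91]
```

Net force is now close to zero, so both springs are balanced. Checking images before release.

```bash
python3 - <<'E'
from st import *
s,R,p=st()
f=eyes.grab_frame("top");g=eyes.grab_frame("side")
zoom(f,(380,213),100,75,8,"t15.png"); zoom(g,(305,155),80,60,10,"s15.png")
E
```

```text
t 18.15 TCP world [ 0.5555 -0.1905  0.08  ] vice mm [0.75 2.12] 80.03 tooly yaw -6.69 tilt about vx -0.1 about vy 0.0
F vice x,y,z [-0.51 -0.09] -3.81 T [ 0.317  0.042 -0.194] w 0.3928956077288893 j [-0.46  0.1   1.82 -0.    1.21 -1.91]
```

View pics/t15.png

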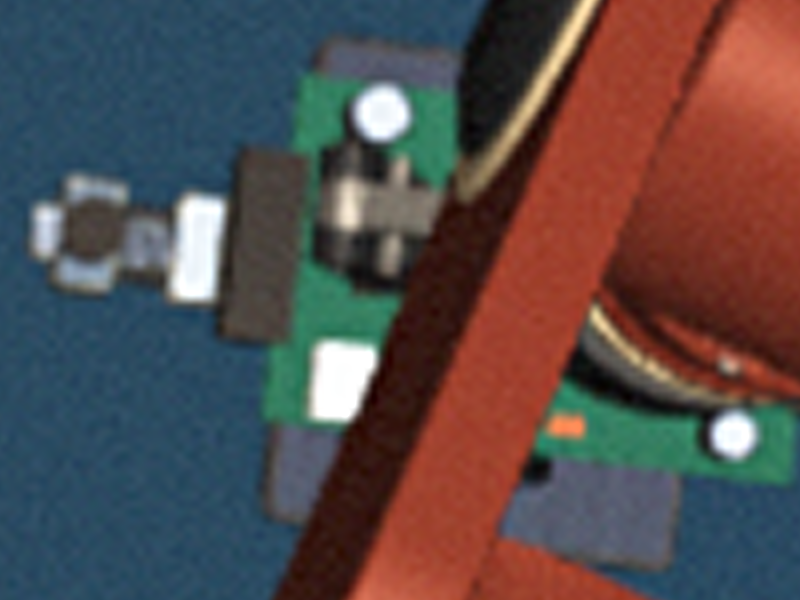

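View pics/s15.png

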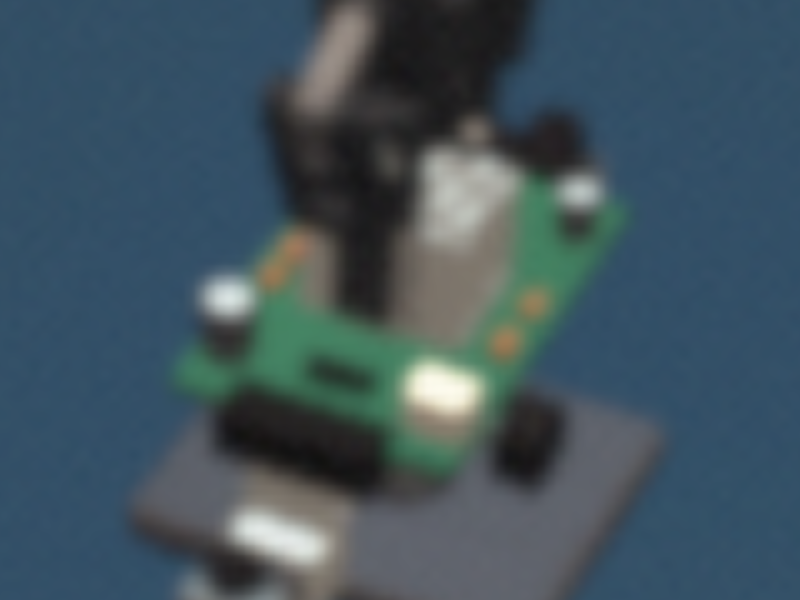

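Both edges are seated. Opening part way, so the fingers stay clear of the jaws, then rising.

Request:
step_arm(
  motion=[
    [0,0,-0.0004,0,0,0,255],
    [0,0,-0.0004,0,0,0,145],
    [0,0,-0.0004,0,0,0,130],
    [0,0,-0.0004,0,0,0,115],
    [0,0,-0.0004,0,0,0,105],
    [0,0,-0.0004,0,0,0,105],
    [0,0,-0.0004,0,0,0,105],
  ],
)

```text
time: 18.95
tool_pos: [0.5556, -0.1902, 0.0798]
tool_rot: [0.0, 0.058, 0.998, -0.0]
contact_force: [-0.1, -0.3, -0.1]
gripper_width: 0.593
```

```bash
python3 - <<'E'
from st import *
s,R,p=st()
g=eyes.grab_frame("side")
zoom(g,(305,155),80,60,10,"s16.png")
E
```

```text
t 18.95 TCP world [ 0.5556 -0.1902  0.0798] vice mm [0.83 2.46] 79.84 tooly yaw -6.69 tilt about vx -0.05 about vy -0.01
F vice x,y,z [-0.02 -0.3 ] -0.09 T [0.006 0.002 0.041] w 0.5927785897671587 j [-0.46  0.1   1.82 -0.    1.21 -1.91]
```

View pics/s16.png

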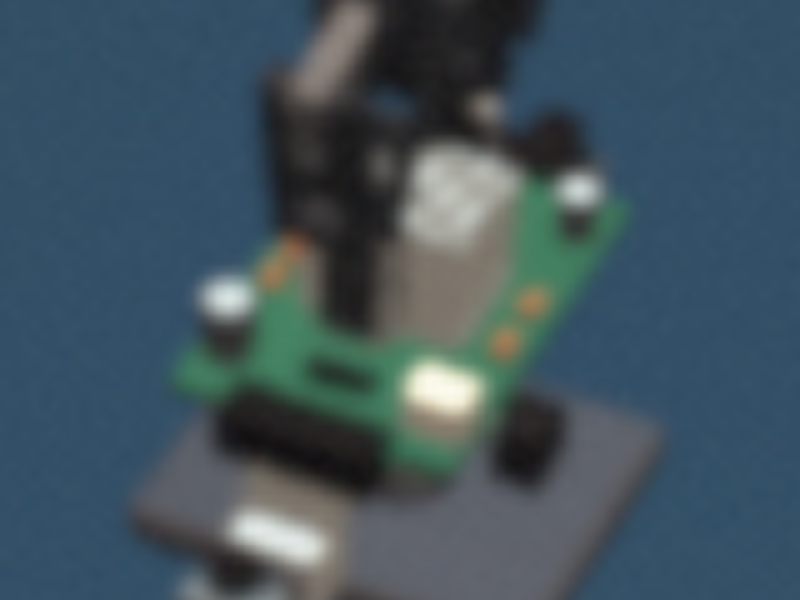

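Released with the forces back at zero and the board held. Rising straight up.

Request:
step_arm(
  motion=[
    [0,0,0.01,0,0,0,105],
    [0,0,0.03,0,0,0,105],
    [0,0,0.06,0,0,0,105],
    [0,0,0.1,0,0,0,105],
    [0,0,0.15,0,0,0,105],
    [0,0,0.21,0,0,0,105],
    [0,0,0.27,0,0,0,105],
    [0,0,0.32,0,0,0,105],
    [0,0,0.34,0,0,0,105],
    [0,0,0.34,0,0,0,105],
  ],
)

```text
time: 20.0
tool_pos: [0.5566, -0.1906, 0.2529]
tool_rot: [0.002, 0.058, 0.998, -0.001]
contact_force: [-0.5, -0.5, -0.7]
gripper_width: 0.591
```

Request:
step_arm(
  motion=[
    [-0.02,0.05,0,0,0,0,105],
    [-0.05,0.12,0,0,0,0,105],
    [-0.1,0.2,0,0,0,0,105],
    [-0.13,0.29,0,0,0,0,105],
    [-0.16,0.38,0,0,0,0,105],
    [-0.18,0.47,0,0,0,0,105],
    [-0.2,0.55,0,0,0,0,105],
    [-0.2,0.6,0,0,0,0,105],
    [-0.2,0.62,0,0,0,0,105],
    [-0.2,0.62,0,0,0,0,105],
  ],
)

```text
time: 21.0
tool_pos: [0.4549, 0.1205, 0.2484]
tool_rot: [-0.001, 0.057, 0.998, -0.001]
contact_force: [1.0, 0.5, 0.4]
gripper_width: 0.584
```

```bash
python3 - <<'E'
from st import *
s,R,p=st()
f=eyes.grab_frame("top");g=eyes.grab_frame("side")
S=.001
B=[w(a*.04,b*.06+S,.0765) for a in(-1,1) for b in(-1,1)]
zoom(f,(395,213),100,75,8,"t17.png",proj(f,B)); zoom(g,(305,155),80,60,10,"s17.png",proj(g,B))
cv2.imwrite("pics/topF.png",f["pixels"][:,:,::-1])
hsv=cv2.cvtColor(f["pixels"],cv2.COLOR_RGB2HSV)
m=((hsv[...,0]>60)&(hsv[...,0]<90)&(hsv[...,1]>100)).astype(np.uint8)
m[:,:330]=0;m[:,470:]=0;m[:170]=0;m[265:]=0
r=cv2.minAreaRect(np.argwhere(m)[:,::-1].astype(np.float32)); b=back(f,cv2.boxPoints(r),.0765)
d=b-np.roll(b,-1,0); print(r, [(np.linalg.norm(e).round(4), np.degrees(np.arctan2(-e[0],e[1])).round(2)) for e in d], (R2.T@(b.mean(0)[:2]-C)*1000).round(2))
E
```

```text
t 21.0 TCP world [0.4549 0.1205 0.2484] vice mm [-135.53  299.19] 248.37 tooly yaw -6.57 tilt about vx -0.09 about vy 0.13
F vice x,y,z [0.96 0.63] 0.44 T [ 0.008 -0.008  0.005] w 0.5842235058392775 j [ 0.1  -0.34  1.94 -0.    1.55 -1.35]
((397.3780517578125, 210.0975799560547), (66.81108856201172, 44.06218719482422), 6.34019136428833) [(np.float64(0.0812), np.float64(83.35)), (np.float64(0.1212), np.float64(-6.32)), (np.float64(0.0807), np.float64(-97.19)), (np.float64(0.1205), np.float64(173.96))] [0.31 1.46]
```

View pics/t17.png

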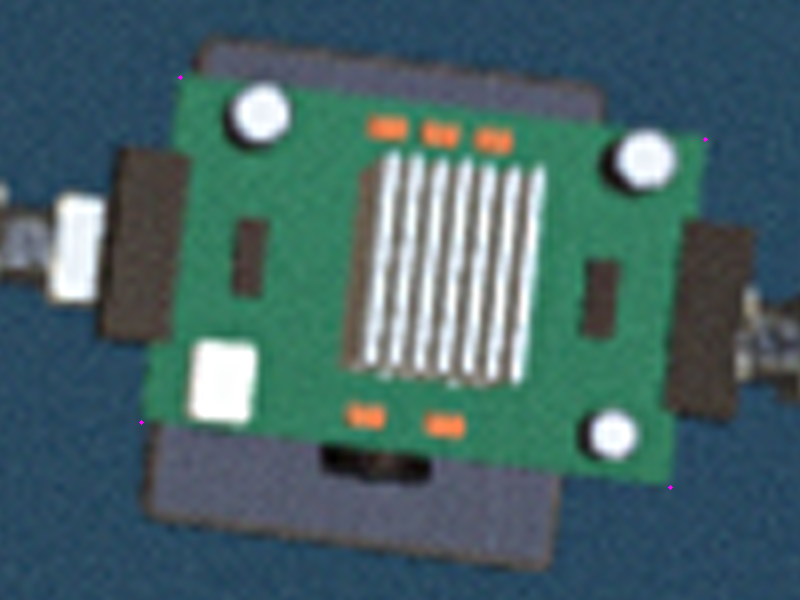

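View pics/s17.png

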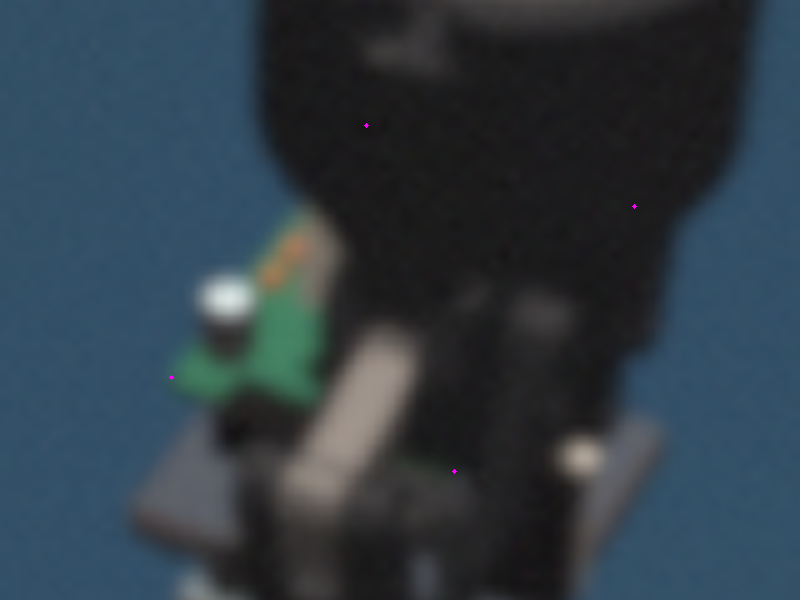

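View pics/topF.png

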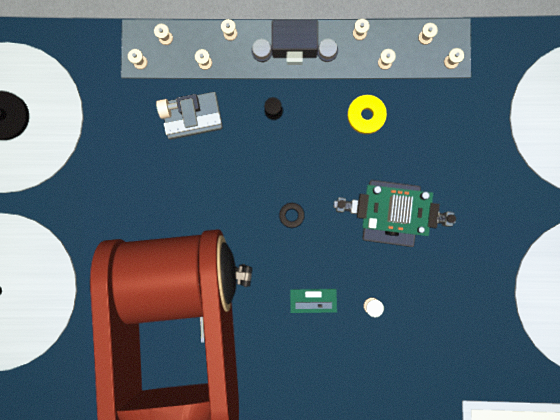

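The top view shows the board seated in both jaws, square and midway. The arm blocks the side view, so I'll step aside to check level.

Request:
step_arm(
  motion=[
    [-0.04,0.05,0,0,0,0,105],
    [-0.1,0.13,0,0,0,0,105],
    [-0.16,0.21,0,0,0,0,105],
    [-0.22,0.3,0,0,0,0,105],
    [-0.27,0.38,0,0,0,0,105],
    [-0.3,0.46,0,0,0,0,105],
    [-0.32,0.52,0,0,0,0,105],
    [-0.32,0.56,0,0,0,0,105],
    [-0.32,0.56,0,0,0,0,105],
  ],
)

```text
time: 22.0
tool_pos: [0.296, 0.4005, 0.2493]
tool_rot: [-0.0, 0.058, 0.998, -0.001]
contact_force: [0.9, -0.9, 0.1]
gripper_width: 0.589
```

```bash
python3 - <<'E'
from st import *
s,R,p=st()
g=eyes.grab_frame("side")
S=.001
B=[w(a*.04,b*.06+S,.0765) for a in(-1,1) for b in(-1,1)]
zoom(g,(305,155),80,60,10,"s18.png",proj(g,B))
cv2.imwrite("pics/sideF.png",g["pixels"][:,:,::-1])
E
```

```text
t 22.0 TCP world [0.296  0.4005 0.2493] vice mm [-326.13  558.71] 249.26 tooly yaw -6.65 tilt about vx -0.09 about vy 0.03
F vice x,y,z [ 1.03 -0.8 ] 0.07 T [-0.037 -0.028 -0.029] w 0.5893629783177733 j [ 0.79 -0.27  1.88 -0.    1.53 -0.67]
```

View pics/s18.png

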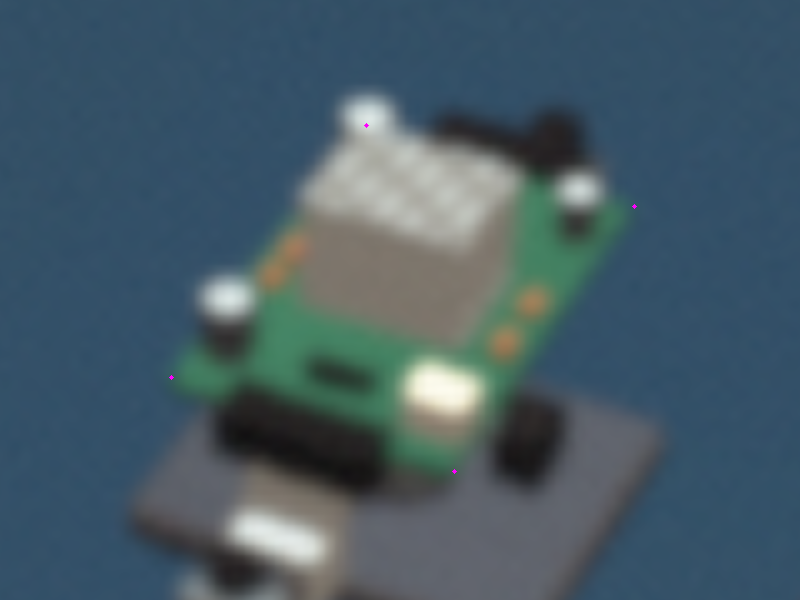

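The corners match a level board at groove height, within about 1 px. Handing in.

```bash
python3 - <<'E'
from plant import manip
print(manip.job_done())
E
```

```text
the job is handed in; nothing more can be done
None
```

The heat-sink board is clamped in the spring vice and the job was handed in after about 22 s.

**What I did:** I gripped the board by its heat sink and held it tilted 10° with the +y edge high. I pushed the other short edge into the −y jaw to about 11–13 N. Then I lowered the +y edge inside the +y jaw, eased it back into that groove until the net push was about 0 N, opened the fingers part way and backed off.

**Final checks:**
- **Position:** the top view puts the board centre within about 0.3 mm of the jaws' middle across their width and about 1.5 mm from the middle of the foot along the bar.
- **Square:** the board's yaw is about −6.2°, against −6.7° for the vice, so it sits square to within about half a degree.
- **Level:** in the side view the corners match a level board at groove height to about 1 px (roughly 2 mm).
- **Bystanders:** the last top view shows the others unmoved. The arm covers most of the screwdriver there, and I never went near it.

**Forces and disagreements:**
- The highest push I read was 13.1 N, which puts the jaw about 14 mm back by its spring rate, short of its 16 mm stop. I backed off 1 mm after that.
- Vertical contact force peaked at about 4.5 N, briefly.
- The estimates of the bar's shift differed: about +2 to +3 mm from the images, and about 0 to +1 mm from feel. I followed the force readings, and used the image only to confirm the far edge was clear of the +y jaw.

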